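Load the tack-weld jig and lock it with its spring pin

TASK

Get the tack-weld jig ready: pull its spring pin up, turn it into the rest notch so that it stays up by itself, and draw the carriage out from under the red hood as far as it goes. Seat every bracket that lies on the table flat in a nest of its own, its notched corner round the yellow key, then push the carriage fully home and turn the pin back so that it springs all the way down and locks it. Leave the spray can, the blue bin and the steel square where they are.

Things in the scene. Friction and masses are not known exactly. Their poses are not given: they have to be found in the camera images.
- jig: Fixed tack-weld jig on the table, grey base 330 x 300 x 16 mm, turned by up to 9 degrees. Origin at the centre of the base's underside; +x away from the robot, +y to its left at zero yaw, z up. On its +y side, at (x 30, y 165 mm), a bridge carries the spring pin in a steel collar 44 mm across, whose tallest blocks end 87 mm above the table.
- hood (a point): Centre of the roof of the jig's red see-through spark hood: roof at 115 to 120 mm height, 110 (x) x 290 (y) mm, side walls, open in front and behind. It covers the nests while the carriage is home; its front edge is 55 mm towards the jig's -x from this point.
- carriage (a joint): Aluminium carriage, sliding level along the jig's x: 0 = home (nests under the hood), grows to 0.14 m as it is drawn along the jig's -x (towards the robot) to its stop. It moves with about 3 N once the pin is up and stays where it is left. With the spring pin down in the hole of its lock strip it cannot move more than about 3 mm.
- post_grip (a point): Grip point on the axis of the carriage's black upright pull post: 22 mm diameter, from 35 to 95 mm above the table, this point at 80 mm. It is 83 mm towards the jig's -x from the middle nest's centre and moves with the carriage.
- pin_lift (a joint): Lift of the spring pin in m: 0 = down, its 10 mm steel tip 10 mm deep in the carriage's lock hole; at most 0.028. A spring pulls it down with 8 N (down) to 13 N (up). About 0.010 = tip merely lying on the carriage strip, not locked; about 0.016 = cross bar resting in the rest notch.
- pin_turn (a joint): Turn of the spring pin in rad, counter-clockwise from above: 0 = cross bar in its deep slot (only there can the pin go down; while down it cannot turn); 1.05 = over the 4 mm deep rest notch, where it stays up; blocks stop it near 1.2. To cross the collar's ridge, either way, lift it to 0.022 to 0.026; then set it down, or back at 0 let it spring down.
- pin_grip (a point): Grip point on the pin's axis in its orange handle: an upright-sided bar 52 mm long (this point's x axis), 12 mm thick (y), 26 mm tall (99 to 125 mm above the table when the pin is down, this point then at 114); rises and turns with the pin.
- nest0 (a point): Centre of the floor of the right (-y) nest on the carriage, 35 mm above the table; its axes are the jig's. Pocket 95 (x) x 69 to 70 (y) mm between steel fences 6 mm high; nests lie 85 mm apart.
- key0 (a point): Foot of that nest's yellow key block, where the centre of a seated bracket's notch belongs: 33 mm (+x), 22 mm (+y) from the nest's centre, at floor height. The key fills the nest's +x +y corner, about 23 x 19 mm, 13 mm high.
- nest1 (a point): Centre of the floor of the middle nest on the carriage, 35 mm above the table; its axes are the jig's. Pocket 95 (x) x 69 to 70 (y) mm between steel fences 6 mm high; nests lie 85 mm apart.
- key1 (a point): Foot of that nest's yellow key block, where the centre of a seated bracket's notch belongs: 33 mm (+x), 22 mm (+y) from the nest's centre, at floor height. The key fills the nest's +x +y corner, about 23 x 19 mm, 13 mm high.
- nest2 (a point): Centre of the floor of the left (+y) nest on the carriage, 35 mm above the table; its axes are the jig's. Pocket 95 (x) x 69 to 70 (y) mm between steel fences 6 mm high; nests lie 85 mm apart.
- key2 (a point): Foot of that nest's yellow key block, where the centre of a seated bracket's notch belongs: 33 mm (+x), 22 mm (+y) from the nest's centre, at floor height. The key fills the nest's +x +y corner, about 23 x 19 mm, 13 mm high.
- bracket_a: Red-oxide steel bracket, about 0.5 kg, may be absent: foot plate 90 (x) x 64 (y) x 8 mm, its +x +y corner notched 24 x 20 mm; upright web 10 mm thick (y), x from -36 to +28 mm, 52 mm high: grip it there. Origin at the underside's centre. Stands on the table at any yaw within +-109 degrees. Seats in any nest with its axes along the jig's, 2.5 mm play; other ways it lies on the key.
- notch_a (a point): Centre of that bracket's corner notch, at the underside: 33 mm (+x), 22 mm (+y) from its origin.
- bracket_b: Red-oxide steel bracket, about 0.5 kg, may be absent: foot plate 90 (x) x 64 (y) x 8 mm, its +x +y corner notched 24 x 20 mm; upright web 10 mm thick (y), x from -36 to +28 mm, 52 mm high: grip it there. Origin at the underside's centre. Stands on the table at any yaw within +-109 degrees. Seats in any nest with its axes along the jig's, 2.5 mm play; other ways it lies on the key.
- notch_b (a point): Centre of that bracket's corner notch, at the underside: 33 mm (+x), 22 mm (+y) from its origin.
- bracket_c: Red-oxide steel bracket, about 0.5 kg, may be absent: foot plate 90 (x) x 64 (y) x 8 mm, its +x +y corner notched 24 x 20 mm; upright web 10 mm thick (y), x from -36 to +28 mm, 52 mm high: grip it there. Origin at the underside's centre. Stands on the table at any yaw within +-109 degrees. Seats in any nest with its axes along the jig's, 2.5 mm play; other ways it lies on the key.
- notch_c (a point): Centre of that bracket's corner notch, at the underside: 33 mm (+x), 22 mm (+y) from its origin.
- spray_can: Green spray can, 66 mm diameter, 190 mm tall, bystander; origin at the centre of its underside.
- blue_bin: Blue open parts bin, 150 x 110 x 80 mm, bystander; origin at the centre of its underside.
- square: Flat steel welder's square, legs 160 and 115 mm, 6 mm thick, bystander; origin on its underside at the middle of the long leg.
Things that resemble listed ones, but are neither listed nor needed, are in the scene too. Leave any black or green look-alike of the bracket_c alone.

How it is judged:
By the outcome, as a careful person would: the job done as asked, in the order asked, and still so for the second after the job is handed in, with the robot touching nothing.
Of bracket_a, bracket_b, bracket_c only 2 to 3 are there at a start; the rules pass over those that are not, and their reading is None.
At some moment in a run one of bracket_a, bracket_b, bracket_c may be knocked a few centimetres aside while the robot is not near it.
Once in a run the grip may slacken for a moment while it holds something.
It also fails if it takes over 210 s, if anything falls off the work surface, if the arm or the gripper's body presses on something with over 40 N, if the wrist force passes 120 N, or if a joint passes its speed limit or range.

ROBOT

A 6-joint arm with a two-finger parallel gripper is mounted at the origin on the work surface. World frame = base frame: x ahead of the robot, y to its left, z up, the work surface at z = 0. Lengths are in m, angles in rad, forces in N, time in s.
With the tool pointing down it reaches from about 0.35 to 0.775 m from the base axis. Payload 5.5 kg.
Tool frame: the origin (TCP) lies midway between the tips of the shut fingers; the grasp point (between the pads) lies 19 mm behind it (env.hold_point_z is the distance from the TCP to the grasp point, in m); z points along the fingers, y is the line along which they close (so a half turn about z gives the same grasp; the last joint's range is limited). The gripper opens to 85 mm and grips with 20 to 120 N. Pads are 22 mm wide; open, the fingers measure 114 mm over their backs; the gripper's body (76 mm by 85 mm) begins 54 mm behind the grasp point. The pads swing forward as they close: fully open they stand 13 mm farther back than shut.
Start: joints at [1.163, 0.313, 0.046, 1.304, 0, 1.431], TCP at [0.152, 0.555, 0.231] pointing down, gripper open.
Joint ranges: [-2.76, 2.76], [-0.86, 1.69], [-1.03, 1.26], [-2.2, 2.34], [-1.47, 1.5], [-3.14, 3.14]. Speed limits (rad/s): [2.57, 2.57, 3.14, 3.14, 3.14, 3.14].

INTERFACE

Orientations are given as a unit quaternion [w, x, y, z].
In Python, from workcell import env, read_camera gives the robot as it stands. The module is installed in compiled form; this text tells all that it offers.
- The arm moves only by the tool carry_out, never from a script. Its argument "moves" is a list of rows, each an object of numbers: "tx", "ty", "tz": the shift along the world's x, y, z in cm; "wx", "wy", "wz": the turn, a rotation vector about the world's x, y, z in rad; "claw": the closure, from -1 (fully open) to 1 (shut). A call has 1 to 8 rows; each row shifts and turns the commanded pose from where the row before left it; what a row does not reach is not made up. A row lasts 1/8 s, in which the tool goes at most 62.5 mm and 10.7 degrees, less where a joint would pass 70% of its speed; a pose out of reach is approached as far as the arm can. A call is refused whole if a number of a shift passes 6.25 or a number of a turn 0.188, either way. A call with a gripper value outside its range is refused whole. The fingers move at their own pace and stop on an object; "newtons" is the grip in N (left out, the last holds). Time passes only in rows, so rows that do not move let the fingers close. It gives the time, the measured TCP pose, the force, the opening and the grip force at its end, in the units of the state.
- env.get_state(): the state, without advancing time (a new reading comes with each control period).
- read_camera(name): name is "scene" or "top"; returns a dict with "image" (384x512x3 uint8, blue, green, red), "z_map" (384x512 float32, m along the optical axis (not along the pixel's ray), 0 where there is no reading), "fx", "fy", "cx", "cy" (pixels), "camera_from_world" (4x4, takes a point from world to camera coordinates). Camera axes: x right, y down, z forward; pixel columns grow to the right and rows downward; lengths in m; the calibration is good to about 2 mm. A picture is of the moment at which its call begins.
- env.hand_in(): hands the job in; it is judged then, once.
The state is a dict: "clock": time; "joint_pos": joint angles; "qvel": joint speeds; "tau": joint torques, N m; "tcp_pos": TCP position; "orientation": TCP orientation; "wrist_force": force on the tool from outside, world axes, zero at the start; "ft_torque": the same for the moment, N m; "finger_gap": finger opening in m; "grip_force": force on a finger pad.
Only numpy, scipy, OpenCV 4.12 (cv2) and the standard library are available. Lean on these libraries where they do the work, as an engineer would, in place of code of your own. Each camera call takes 0.05 s, during which the arm holds its last target. There are 200 camera calls.

## Working session

There is one attempt and no reset: what is moved stays moved. The work goes in short steps, Python scripts to look and compute and a tool call to move; the robot and the scene stay as the last step left them, time stands still between calls to the robot, and variables do not carry over. Pictures are saved under pics/ and viewed, at most 14 in all, crops included, and the job is handed in when it is done.

Besides the shell and the picture viewer there is one more tool, called as a command line: name --argument value ..., lists and objects as JSON in quotes. carry_out: Moves the arm, as the interface text tells. Its arguments: {"type":"object","properties":{"moves":{"type":"array","items":{"type":"object","properties":{"tx":{"type":"number"},"ty":{"type":"number"},"tz":{"type":"number"},"wx":{"type":"number"},"wy":{"type":"number"},"wz":{"type":"number"},"claw":{"type":"number"}}}},"newtons":{"type":"number"}},"required":["moves"]}

```bash
mkdir -p pics; cat > h.py <<'E'
import numpy as np, cv2
from workcell import env, read_camera
def cam(n):
    r=read_camera(n); return r
def world(r):
    z=r['z_map'].astype(float); v,u=np.mgrid[:384,:512]
    P=np.stack([(u-r['cx'])/r['fx']*z,(v-r['cy'])/r['fy']*z,z,np.ones_like(z)],-1)
    W=P@np.linalg.inv(r['camera_from_world']).T
    W=W[...,:3]; W[z==0]=np.nan; return W
def ray(r,u,v,h):
    T=np.linalg.inv(r['camera_from_world']); d=T[:3,:3]@[(u-r['cx'])/r['fx'],(v-r['cy'])/r['fy'],1]; o=T[:3,3]
    return o+d*(h-o[2])/d[2]
def hsv(r): return cv2.cvtColor(r['image'],cv2.COLOR_BGR2HSV)
def st():
    s=env.get_state(); 
    for k in s: print(k,np.round(s[k],4))
E
python3 - <<'E'
from h import *
st(); print(env.hold_point_z)
for n in('top','scene'):
    r=cam(n); cv2.imwrite(f'pics/{n}0.png',cv2.resize(r['image'],(800,600),interpolation=cv2.INTER_CUBIC)); T=np.linalg.inv(r['camera_from_world']); print(n,T.round(3),r['fx'],r['cx'],r['cy'])
E
```

```text
clock 0.0
joint_pos [ 1.1634  0.314   0.045   1.3036 -0.      1.4312]
qvel [-0.0009 -0.0025  0.0014 -0.0007  0.0006 -0.    ]
tau [-1.40000e-03 -4.80625e+01  2.98537e+01  1.96000e-02 -1.00000e-04
 -0.00000e+00]
tcp_pos [0.152  0.554  0.2304]
orientation [-2.000e-04  1.335e-01  9.910e-01 -9.000e-04]
wrist_force [-0.737   0.088   0.4908]
ft_torque [ 0.0009 -0.0129 -0.0204]
grip_force 0.0
finger_gap 0.0857
0.0187
top [[-0.000e+00 -9.890e-01  1.460e-01  3.110e-01]
 [-1.000e+00 -1.000e-03 -6.000e-03  2.400e-02]
 [ 7.000e-03 -1.460e-01 -9.890e-01  1.392e+00]
 [ 0.000e+00  0.000e+00  0.000e+00  1.000e+00]] 439.90592177237426 252.68371989662936 187.05558041310385
scene [[-0.861  0.335 -0.382  1.052]
 [ 0.508  0.564 -0.651  1.019]
 [-0.003 -0.755 -0.656  1.102]
 [ 0.     0.     0.     1.   ]] 402.8442224427407 251.7597834502125 182.69035393240466
```

View pics/top0.png

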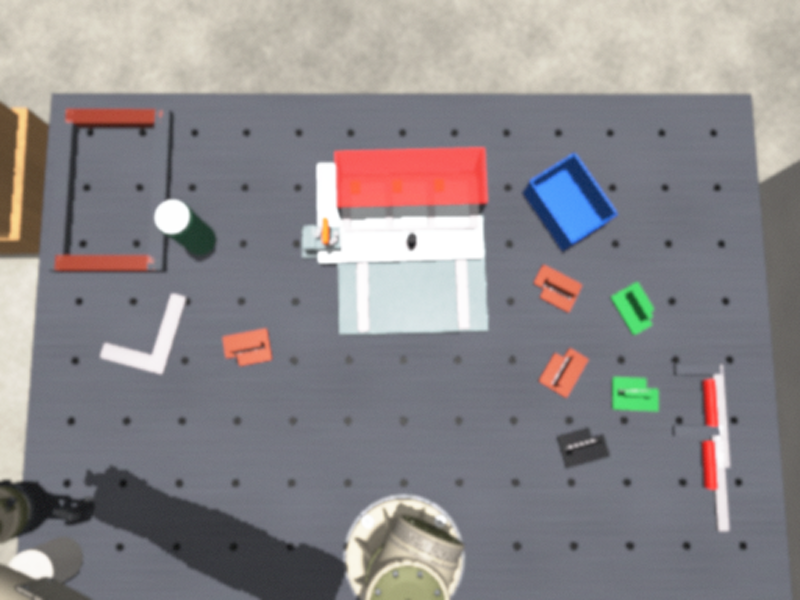

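View pics/scene0.png

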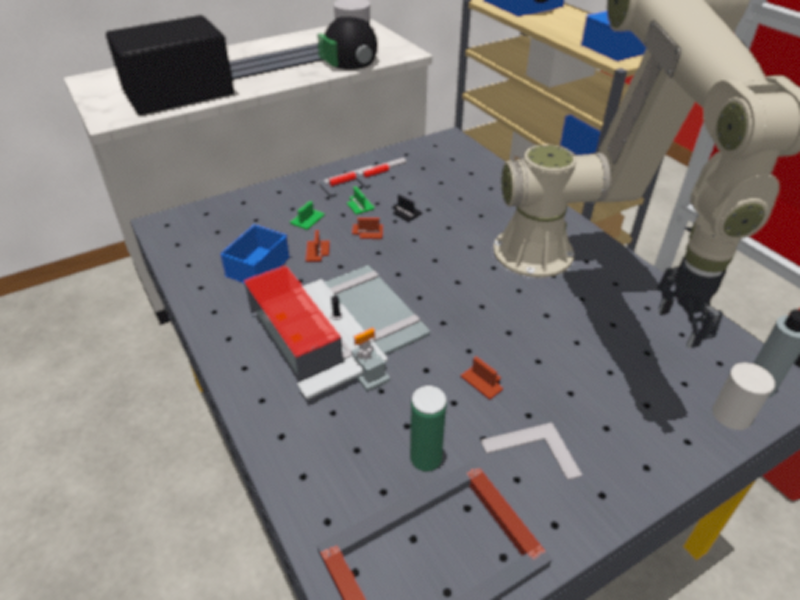

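The top view shows the jig, with its hood at (410,178), pin handle at (326,232) and post at (412,241). There are three red brackets, at (247,347), (558,288) and (565,372), plus green and black look-alikes. The can, bin and square are also visible.

```bash
cat >> h.py <<'E'
def pts_rect(p):
    (c,s,a)=cv2.minAreaRect((p[:,:2]*1000).astype(np.float32)); return np.round(c,1),np.round(s,1),round(a,2)
def comps(m,amin=20):
    n,l,s,c=cv2.connectedComponentsWithStats(m.astype(np.uint8)); return [(l==i,s[i],c[i]) for i in range(1,n) if s[i][4]>=amin]
def redbrk(r,W=None):
    "per bracket: web top band centre/yaw, foot points"
    W=world(r) if W is None else W; H=hsv(r); out=[]
    m=((H[...,0]<9)|(H[...,0]>172))&(H[...,1]>110)&(H[...,2]>70)
    for mm,s,c in comps(cv2.morphologyEx(m.astype(np.uint8),cv2.MORPH_CLOSE,np.ones((3,3))),60):
        p=W[mm&np.isfinite(W[...,2])]; 
        if len(p)==0: continue
        out.append((c,mm,p))
    return out
E
python3 - <<'E'
from h import *
r=cam('top'); W=world(r); H=hsv(r)
for c,mm,p in redbrk(r,W):
    z=p[:,2]; print(c.round(1),mm.sum(),'med',np.median(p,0).round(3),'zpct',np.percentile(z,[1,20,50,80,90,99]).round(3))
    w=p[z>.035]; f=p[z<.02]
    if len(w)>5:
        print('  web',len(w),pts_rect(w),w.mean(0).round(4)); 
    if len(f)>5: print('  foot',len(f),pts_rect(f),f.mean(0).round(4))
for nm,lo,hi in(('orange',(9,150,120),(22,255,255)),('yellow',(23,100,100),(35,255,255))):
    for mm,s,c in comps(cv2.inRange(H,lo,hi)>0,4):
        p=W[mm]; print(nm,c.round(1),s[4],np.nanmedian(p,0).round(4),pts_rect(p[np.isfinite(p[:,2])]) )
# jig base plate, height map
z=W[...,2]; reg=(W[...,1]<.25)&(W[...,1]>-.25)&(W[...,0]>.3)
for lo,hi in((.012,.02),(.028,.04),(.07,.1),(.105,.13)):
    for mm,s,c in comps(reg&(z>lo)&(z<hi),25): print((lo,hi),s[4],pts_rect(W[mm]),W[mm].mean(0).round(4))
im=r['image']
for n,(u,v,s) in {'a':(158,222,40),'b':(357,185,40),'c':(361,238,40),'j':(262,155,75)}.items():
    cr=im[v-s:v+s,u-s:u+s]; globals()['x'+n]=cv2.resize(cr,(400,300) if 0 else (300,300),interpolation=cv2.INTER_CUBIC)
cv2.imwrite('pics/crops.png',np.vstack([np.hstack([xa,xb]),np.hstack([xc,xj])]))
E
```

```text
[70.6 74.6] 571 med [0.881 0.607 0.03 ] zpct [0.015 0.027 0.03  0.033 0.034 0.037]
  web 31 (array([880.1, 611.1]), array([ 27.5, 167.5]), 0.17) [0.8826 0.6113 0.0364]
  foot 20 (array([869. , 604.6]), array([155.2,  26.7]), 78.53) [0.8697 0.6086 0.0165]
[263.1 112.8] 3487 med [ 0.724 -0.016  0.121] zpct [-0.001  0.118  0.121  0.123  0.124  0.127]
  web 3366 (array([722.5, -13.9]), array([112.6, 289.4]), 1.5) [ 0.7225 -0.015   0.1209]
  foot 100 (array([819.2, -34.3]), array([320.2,  90.4]), 74.25) [ 8.137e-01 -4.920e-02  2.000e-04]
[ 64.3 168.4] 588 med [0.572 0.607 0.03 ] zpct [0.019 0.027 0.03  0.032 0.034 0.036]
  web 26 (array([574.7, 603.5]), array([173.3,  25.3]), 87.73) [0.5714 0.5972 0.036 ]
  foot 9 (array([574.1, 636.1]), array([101.8,  34. ]), 85.9) [0.5807 0.6575 0.0135]
[356.2 184. ] 519 med [ 0.523 -0.313  0.01 ] zpct [-0.     0.007  0.01   0.032  0.051  0.058]
  web 100 (array([ 521.8, -314. ]), array([63.3, 12.1]), 61.03) [ 0.5214 -0.3138  0.05  ]
  foot 394 (array([ 526.4, -312.9]), array([90.4, 68. ]), 62.49) [ 0.5254 -0.3126  0.0091]
[158.7 221.8] 542 med [0.403 0
[... 1004 characters left out ...]
40.5, 22.4]), 58.92) [0.5944 0.1934 0.0164]
(0.012, 0.02) 2636 (array([516. , -46.8]), array([165.5, 244.5]), 1.56) [ 0.5057 -0.0421  0.0164]
(0.012, 0.02) 485 (array([502.4, 110.3]), array([148.3,  41.2]), 2.9) [0.5037 0.1109 0.0162]
(0.028, 0.04) 3003 (array([674.4,   7.3]), array([212.6, 331. ]), 0.99) [0.6391 0.0131 0.0355]
(0.07, 0.1) 28 (array([607.1, 135.2]), array([10. , 30.2]), 54.88) [0.6082 0.135  0.0811]
(0.07, 0.1) 51 (array([608.6, -16. ]), array([21.2, 18.7]), 3.61) [ 0.6071 -0.0156  0.0915]
(0.105, 0.13) 3466 (array([722.6, -13.3]), array([112.6, 290.7]), 1.45) [ 0.7215 -0.0126  0.1209]
(0.105, 0.13) 81 (array([617.1, 148.1]), array([51.5, 10.7]), 0.85) [0.6157 0.1478 0.1223]
```

View pics/crops.png

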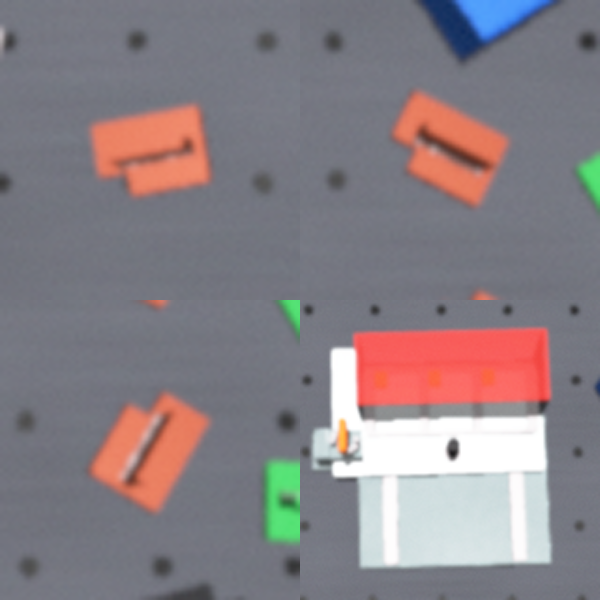

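carry_out --moves '[{"tx": 4,"ty": -3.5,"wz": 0.035,"claw": -1},{"tx": 4,"ty": -3.5,"wz": 0.035},{"tx": 4,"ty": -3.5,"wz": 0.035},{"tx": 4,"ty": -3.5,"wz": 0.035},{"tx": 4,"ty": -3.5,"wz": 0.035},{"tx": 4,"ty": -3.5,"wz": 0.035},{"tx": 4,"ty": -3.5,"wz": 0.035},{"tx": 4,"ty": -3.5,"wz": 0.035}]' --newtons 60

```text
invalid input at $.moves[0]: expected keys tx, ty, tz, wx, wy, wz, claw
```

carry_out --moves '[{"tx": 4,"ty": -3.5,"tz": 0,"wx": 0,"wy": 0,"wz": 0.035,"claw": -1},{"tx": 4,"ty": -3.5,"tz": 0,"wx": 0,"wy": 0,"wz": 0.035,"claw": -1},{"tx": 4,"ty": -3.5,"tz": 0,"wx": 0,"wy": 0,"wz": 0.035,"claw": -1},{"tx": 4,"ty": -3.5,"tz": 0,"wx": 0,"wy": 0,"wz": 0.035,"claw": -1},{"tx": 4,"ty": -3.5,"tz": 0,"wx": 0,"wy": 0,"wz": 0.035,"claw": -1},{"tx": 4,"ty": -3.5,"tz": 0,"wx": 0,"wy": 0,"wz": 0.035,"claw": -1},{"tx": 4,"ty": -3.5,"tz": 0,"wx": 0,"wy": 0,"wz": 0.035,"claw": -1},{"tx": 4,"ty": -3.5,"tz": 0,"wx": 0,"wy": 0,"wz": 0.035,"claw": -1}]' --newtons 60

```text
clock: 1.15
tcp_pos: [0.4732, 0.2732, 0.2311]
orientation: [-0.0, -0.007, 1.0, 0.0]
wrist_force: [0.6, 1.2, 1.0]
finger_gap: 0.0851
grip_force: 0.0
```

carry_out --moves '[{"tx": 3.6,"ty": -3.1,"tz": 0,"wx": 0,"wy": 0,"wz": 0.005,"claw": -1},{"tx": 3.6,"ty": -3.1,"tz": 0,"wx": 0,"wy": 0,"wz": 0.005,"claw": -1},{"tx": 3.6,"ty": -3.15,"tz": 0,"wx": 0,"wy": 0,"wz": 0,"claw": -1},{"tx": 3.6,"ty": -3.15,"tz": -1.5,"wx": 0,"wy": 0,"wz": 0,"claw": -1},{"tx": 0,"ty": 0,"tz": -4,"wx": 0,"wy": 0,"wz": 0,"claw": -1},{"tx": 0,"ty": 0,"tz": -4,"wx": 0,"wy": 0,"wz": 0,"claw": -1},{"tx": 0,"ty": 0,"tz": -3,"wx": 0,"wy": 0,"wz": 0,"claw": -1},{"tx": 0,"ty": 0,"tz": -1,"wx": 0,"wy": 0,"wz": 0,"claw": 0}]'

```text
clock: 2.15
tcp_pos: [0.6144, 0.1492, 0.0937]
orientation: [-0.002, -0.011, 1.0, -0.0]
wrist_force: [-0.6, 0.2, 1.6]
finger_gap: 0.0697
grip_force: 0.0
```

carry_out --moves '[{"tx": 0,"ty": 0,"tz": 0,"wx": 0,"wy": 0,"wz": 0,"claw": 1},{"tx": 0,"ty": 0,"tz": 0,"wx": 0,"wy": 0,"wz": 0,"claw": 1},{"tx": 0,"ty": 0,"tz": 0,"wx": 0,"wy": 0,"wz": 0,"claw": 1},{"tx": 0,"ty": 0,"tz": 0,"wx": 0,"wy": 0,"wz": 0,"claw": 1},{"tx": 0,"ty": 0,"tz": 0,"wx": 0,"wy": 0,"wz": 0,"claw": 1},{"tx": 0,"ty": 0,"tz": 0,"wx": 0,"wy": 0,"wz": 0,"claw": 1}]'

```text
clock: 2.9
tcp_pos: [0.6172, 0.1494, 0.0981]
orientation: [0.001, -0.011, 1.0, -0.0]
wrist_force: [-0.4, -1.9, 6.4]
finger_gap: 0.011
grip_force: 61.1
```

carry_out --moves '[{"tx": 0,"ty": 0,"tz": 0.6,"wx": 0,"wy": 0,"wz": 0,"claw": 1},{"tx": 0,"ty": 0,"tz": 0.6,"wx": 0,"wy": 0,"wz": 0,"claw": 1},{"tx": 0,"ty": 0,"tz": 0.6,"wx": 0,"wy": 0,"wz": 0,"claw": 1},{"tx": 0,"ty": 0,"tz": 0.6,"wx": 0,"wy": 0,"wz": 0,"claw": 1},{"tx": 0,"ty": 0,"tz": 0,"wx": 0,"wy": 0,"wz": 0,"claw": 1},{"tx": 0,"ty": 0,"tz": 0,"wx": 0,"wy": 0,"wz": 0,"claw": 1}]' --newtons 90

```text
clock: 3.65
tcp_pos: [0.6168, 0.1493, 0.1182]
orientation: [-0.0, -0.011, 1.0, -0.0]
wrist_force: [6.1, -0.2, -14.1]
finger_gap: 0.0104
grip_force: 87.6
```

carry_out --moves '[{"tx": 0,"ty": 0,"tz": 0.35,"wx": 0,"wy": 0,"wz": 0,"claw": 1},{"tx": 0,"ty": 0,"tz": 0,"wx": 0,"wy": 0,"wz": 0,"claw": 1},{"tx": 0,"ty": 0,"tz": 0,"wx": 0,"wy": 0,"wz": 0.1,"claw": 1},{"tx": 0,"ty": 0,"tz": 0,"wx": 0,"wy": 0,"wz": 0.1,"claw": 1},{"tx": 0,"ty": 0,"tz": 0,"wx": 0,"wy": 0,"wz": 0,"claw": 1}]'

```text
clock: 4.28
tcp_pos: [0.6169, 0.1488, 0.1215]
orientation: [-0.0, -0.111, 0.994, -0.001]
wrist_force: [7.2, -2.1, -14.0]
finger_gap: 0.0105
grip_force: 87.6
```

```bash
python3 - <<'E'
from h import *
st()
r=cam('scene'); W=world(r);H=hsv(r)
m=(cv2.inRange(H,(9,150,100),(22,255,255))>0)&(W[...,0]>.5)&(abs(W[...,1]-.15)<.1)
p=W[m]; print(len(p),np.percentile(p[:,2],[5,50,95]).round(4), pts_rect(p))
cv2.imwrite('pics/pin1.png',cv2.resize(r['image'][150:270,180:340],(800,600),interpolation=cv2.INTER_CUBIC))
E
```

```text
clock 4.275
joint_pos [ 1.1080e-01  4.7710e-01  1.8100e-02  1.1125e+00 -1.0000e-03 -1.1150e-01]
qvel [-0.0006  0.0008 -0.      0.001  -0.0006  0.0253]
tau [  2.3869 -63.6765  30.0618   3.1896   0.7658  -0.2523]
tcp_pos [0.6169 0.1488 0.1215]
orientation [-3.000e-04 -1.109e-01  9.938e-01 -5.000e-04]
wrist_force [  7.2328  -2.1255 -13.9571]
ft_torque [-0.3516 -1.6476  0.0244]
grip_force 87.5613
finger_gap 0.0105
21 [0.1291 0.1439 0.1494] (array([631. , 156.8]), array([19.8,  7.6]), 23.63)
```

View pics/pin1.png

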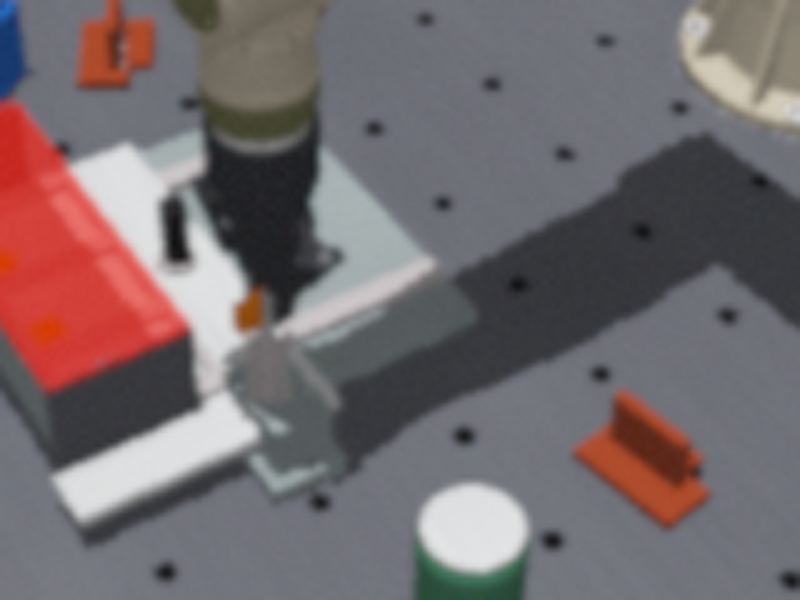

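The handle is held by the fingers at (250,308). It is about 24 mm up and has started to turn freely, so I'll continue.

carry_out --moves '[{"tx": 0,"ty": 0,"tz": 0,"wx": 0,"wy": 0,"wz": 0.14,"claw": 1},{"tx": 0,"ty": 0,"tz": 0,"wx": 0,"wy": 0,"wz": 0.14,"claw": 1},{"tx": 0,"ty": 0,"tz": 0,"wx": 0,"wy": 0,"wz": 0.14,"claw": 1},{"tx": 0,"ty": 0,"tz": 0,"wx": 0,"wy": 0,"wz": 0.14,"claw": 1},{"tx": 0,"ty": 0,"tz": 0,"wx": 0,"wy": 0,"wz": 0.14,"claw": 1},{"tx": 0,"ty": 0,"tz": 0,"wx": 0,"wy": 0,"wz": 0.15,"claw": 1},{"tx": 0,"ty": 0,"tz": 0,"wx": 0,"wy": 0,"wz": 0,"claw": 1}]'

```text
clock: 5.2
tcp_pos: [0.6182, 0.1471, 0.1219]
orientation: [-0.0, -0.51, 0.86, -0.002]
wrist_force: [9.3, -7.0, -13.9]
finger_gap: 0.0103
grip_force: 87.7
```

carry_out --moves '[{"tx": 0,"ty": 0,"tz": -0.3,"wx": 0,"wy": 0,"wz": 0,"claw": 1},{"tx": 0,"ty": 0,"tz": -0.3,"wx": 0,"wy": 0,"wz": 0,"claw": 1},{"tx": 0,"ty": 0,"tz": -0.25,"wx": 0,"wy": 0,"wz": 0,"claw": 1},{"tx": 0,"ty": 0,"tz": 0,"wx": 0,"wy": 0,"wz": 0,"claw": 1}]'

```text
clock: 5.7
tcp_pos: [0.6182, 0.1471, 0.1142]
orientation: [0.0, -0.51, 0.86, -0.002]
wrist_force: [8.3, -7.4, -10.1]
finger_gap: 0.0105
grip_force: 88.5
```

carry_out --moves '[{"tx": 0,"ty": 0,"tz": -0.15,"wx": 0,"wy": 0,"wz": 0,"claw": 1},{"tx": 0,"ty": 0,"tz": -0.1,"wx": 0,"wy": 0,"wz": 0,"claw": 1},{"tx": 0,"ty": 0,"tz": 0,"wx": 0,"wy": 0,"wz": 0,"claw": 1}]'

```text
clock: 6.08
tcp_pos: [0.6184, 0.1472, 0.1141]
orientation: [0.001, -0.51, 0.86, -0.003]
wrist_force: [5.1, -8.2, 0.7]
finger_gap: 0.0108
grip_force: 61.2
```

carry_out --moves '[{"tx": 0,"ty": 0,"tz": 0,"wx": 0,"wy": 0,"wz": 0,"claw": 0.3},{"tx": 0,"ty": 0,"tz": 0,"wx": 0,"wy": 0,"wz": 0,"claw": 0.3},{"tx": 0,"ty": 0,"tz": 0.5,"wx": 0,"wy": 0,"wz": 0,"claw": 0.3},{"tx": 0,"ty": 0,"tz": 2,"wx": 0,"wy": 0,"wz": 0,"claw": 0.3},{"tx": 0,"ty": 0,"tz": 3,"wx": 0,"wy": 0,"wz": 0,"claw": 0.3},{"tx": 0,"ty": 0,"tz": 3,"wx": 0,"wy": 0,"wz": -0.15,"claw": 0.3},{"tx": -0.5,"ty": -4,"tz": 0,"wx": 0,"wy": 0,"wz": -0.15,"claw": 0.3},{"tx": -0.5,"ty": -4,"tz": 0,"wx": 0,"wy": 0,"wz": -0.15,"claw": 0}]'

```text
clock: 7.08
tcp_pos: [0.6063, 0.0696, 0.1988]
orientation: [0.001, -0.305, 0.952, -0.0]
wrist_force: [0.5, -1.0, -0.3]
finger_gap: 0.0425
grip_force: 0.0
```

carry_out --moves '[{"tx": 0,"ty": -4,"tz": 0,"wx": 0,"wy": 0,"wz": -0.15,"claw": -0.5},{"tx": 0,"ty": -4.3,"tz": 0,"wx": 0,"wy": 0,"wz": -0.15,"claw": -0.5},{"tx": 0,"ty": 0,"tz": 0,"wx": 0,"wy": 0,"wz": -0.15,"claw": -0.5},{"tx": 0,"ty": 0,"tz": 0,"wx": 0,"wy": 0,"wz": -0.15,"claw": -0.5},{"tx": 0,"ty": 0,"tz": 0,"wx": 0,"wy": 0,"wz": 0,"claw": -0.5}]'

```text
clock: 7.7
tcp_pos: [0.6061, -0.0133, 0.1981]
orientation: [0.0, -0.012, 1.0, 0.0]
wrist_force: [0.0, 0.2, 0.7]
finger_gap: 0.0636
grip_force: 0.0
```

```bash
python3 - <<'E'
from h import *
r=cam('top'); W=world(r);H=hsv(r)
z=W[...,2]
m=(cv2.inRange(H,(9,150,100),(22,255,255))>0)&(W[...,0]>.5)&(abs(W[...,1]-.15)<.1)
p=W[m]; print('handle',len(p),np.percentile(p[:,2],[5,50,95]).round(4), pts_rect(p))
E
```

```text
handle 58 [0.1372 0.1404 0.1454] (array([616.7, 148.8]), array([49.8,  9.7]), 60.86)
```

carry_out --moves '[{"tx": 0.2,"ty": -0.25,"tz": -3.5,"wx": 0,"wy": 0,"wz": 0,"claw": -0.5},{"tx": 0,"ty": 0,"tz": -3.5,"wx": 0,"wy": 0,"wz": 0,"claw": -0.5},{"tx": 0,"ty": 0,"tz": -3.5,"wx": 0,"wy": 0,"wz": 0,"claw": -0.5},{"tx": 0,"ty": 0,"tz": -3.1,"wx": 0,"wy": 0,"wz": 0,"claw": 0},{"tx": 0,"ty": 0,"tz": 0,"wx": 0,"wy": 0,"wz": 0,"claw": 1},{"tx": 0,"ty": 0,"tz": 0,"wx": 0,"wy": 0,"wz": 0,"claw": 1},{"tx": 0,"ty": 0,"tz": 0,"wx": 0,"wy": 0,"wz": 0,"claw": 1},{"tx": 0,"ty": 0,"tz": 0,"wx": 0,"wy": 0,"wz": 0,"claw": 1}]' --newtons 60

```text
clock: 8.75
tcp_pos: [0.607, -0.016, 0.0612]
orientation: [-0.001, -0.011, 1.0, 0.0]
wrist_force: [-1.6, -3.1, -13.6]
finger_gap: 0.0205
grip_force: 59.2
```

carry_out --moves '[{"tx": -1,"ty": 0,"tz": 0,"wx": 0,"wy": 0,"wz": 0,"claw": 1},{"tx": -2,"ty": -0.05,"tz": 0,"wx": 0,"wy": 0,"wz": 0,"claw": 1},{"tx": -2,"ty": -0.05,"tz": 0,"wx": 0,"wy": 0,"wz": 0,"claw": 1},{"tx": -2,"ty": -0.05,"tz": 0,"wx": 0,"wy": 0,"wz": 0,"claw": 1},{"tx": -2,"ty": -0.05,"tz": 0,"wx": 0,"wy": 0,"wz": 0,"claw": 1},{"tx": -2,"ty": -0.05,"tz": 0,"wx": 0,"wy": 0,"wz": 0,"claw": 1},{"tx": -2,"ty": -0.05,"tz": 0,"wx": 0,"wy": 0,"wz": 0,"claw": 1},{"tx": 0,"ty": 0,"tz": 0,"wx": 0,"wy": 0,"wz": 0,"claw": 1}]'

```text
clock: 9.75
tcp_pos: [0.475, -0.0196, 0.0612]
orientation: [-0.002, -0.011, 1.0, -0.001]
wrist_force: [-1.3, -6.1, -20.3]
finger_gap: 0.0205
grip_force: 61.4
```

carry_out --moves '[{"tx": -0.6,"ty": 0,"tz": 0,"wx": 0,"wy": 0,"wz": 0,"claw": 1},{"tx": -0.3,"ty": 0,"tz": 0,"wx": 0,"wy": 0,"wz": 0,"claw": 1},{"tx": -0.3,"ty": 0,"tz": 0,"wx": 0,"wy": 0,"wz": 0,"claw": 1},{"tx": -0.2,"ty": 0,"tz": 0,"wx": 0,"wy": 0,"wz": 0,"claw": 1},{"tx": 0,"ty": 0,"tz": 0,"wx": 0,"wy": 0,"wz": 0,"claw": 1}]'

```text
clock: 10.38
tcp_pos: [0.4671, -0.0198, 0.0612]
orientation: [0.003, -0.011, 1.0, -0.001]
wrist_force: [12.0, -5.5, -33.7]
finger_gap: 0.0206
grip_force: 60.2
```

carry_out --moves '[{"tx": 0,"ty": 0,"tz": 0,"wx": 0,"wy": 0,"wz": 0,"claw": -0.5},{"tx": 0,"ty": 0,"tz": 0,"wx": 0,"wy": 0,"wz": 0,"claw": -0.5},{"tx": 0,"ty": 0,"tz": 4,"wx": 0,"wy": 0,"wz": 0,"claw": -0.5},{"tx": 0,"ty": 0,"tz": 5,"wx": 0,"wy": 0,"wz": 0,"claw": -0.5},{"tx": 0,"ty": 0,"tz": 5,"wx": 0,"wy": 0,"wz": 0,"claw": -0.5},{"tx": -1,"ty": 4,"tz": 0,"wx": 0,"wy": 0,"wz": 0.17,"claw": -0.5},{"tx": -1,"ty": 6,"tz": 0,"wx": 0,"wy": 0,"wz": 0.17,"claw": -0.5},{"tx": -1,"ty": 6,"tz": 0,"wx": 0,"wy": 0,"wz": 0.17,"claw": -0.5}]'

```text
clock: 11.38
tcp_pos: [0.4347, 0.1427, 0.204]
orientation: [0.002, -0.265, 0.964, -0.0]
wrist_force: [1.1, 0.6, -0.3]
finger_gap: 0.0643
grip_force: 0.0
```

carry_out --moves '[{"tx": 0,"ty": 0,"tz": 0,"wx": 0,"wy": 0,"wz": 0.17,"claw": -0.5},{"tx": 0,"ty": 0,"tz": 0,"wx": 0,"wy": 0,"wz": 0.17,"claw": -0.5},{"tx": 0,"ty": 0,"tz": 0,"wx": 0,"wy": 0,"wz": 0.17,"claw": -0.5},{"tx": 0,"ty": 0,"tz": 0,"wx": 0,"wy": 0,"wz": 0.17,"claw": -0.5},{"tx": 0,"ty": 0,"tz": 0,"wx": 0,"wy": 0,"wz": 0.17,"claw": -0.5},{"tx": 0,"ty": 0,"tz": 0,"wx": 0,"wy": 0,"wz": 0.17,"claw": -0.5},{"tx": 0,"ty": 0,"tz": 0,"wx": 0,"wy": 0,"wz": 0.17,"claw": -0.5},{"tx": 0,"ty": 0,"tz": 0,"wx": 0,"wy": 0,"wz": 0.05,"claw": -0.5}]'

```text
clock: 12.38
tcp_pos: [0.4347, 0.1414, 0.2036]
orientation: [-0.001, 0.776, -0.631, 0.001]
wrist_force: [1.1, 0.5, 0.1]
finger_gap: 0.0642
grip_force: 0.0
```

```bash
cat >> h.py <<'E'
def brackets(r,W):
    for c,mm,p in redbrk(r,W):
        z=p[:,2]; w=p[z>np.percentile(z,99)-.016]; f=p[z<np.percentile(z,99)-.036]
        if len(p)<900 and len(w)>20 and len(f)>20 and z.max()>.045: print('BR',c.round(0),len(p),'web',pts_rect(w),'z',np.median(w[:,2]).round(3),'foot',pts_rect(f))
E
python3 - <<'E'
from h import *
st()
r=cam('top'); W=world(r);H=hsv(r); brackets(r,W)
for nm,lo,hi in(('yellow',(21,100,100),(36,255,255)),):
    for mm,s,c in comps(cv2.inRange(H,lo,hi)>0,8):
        p=W[mm]; print(nm,c.round(1),s,np.nanmedian(p,0).round(4),pts_rect(p[np.isfinite(p[:,2])]),'ray',ray(r,*c,.048).round(4) )
z=W[...,2]
for mm,s,c in comps((z>.038)&(z<.045)&(abs(W[...,1])<.2)&(W[...,0]>.42)&(W[...,0]<.66),15): print('fence',s,pts_rect(W[mm]))
m=(z>.08)&(z<.1)&(abs(W[...,1]+.02)<.04)&(abs(W[...,0]-.468)<.04); print('post',pts_rect(W[m]))
cv2.imwrite('pics/out.png',cv2.resize(r['image'][100:250,160:360],(800,600),interpolation=cv2.INTER_CUBIC))
E
```

```text
clock 12.375
joint_pos [ 1.3830e-01  9.4400e-02 -2.9770e-01  1.1752e+00  4.0000e-04 -1.6369e+00]
qvel [ 6.000e-04  4.000e-04 -1.000e-03  9.000e-04  2.000e-04 -3.655e-01]
tau [ 4.80000e-03 -3.47475e+01  2.91867e+01 -3.42000e-02  1.50000e-03
  1.13800e-01]
tcp_pos [0.4347 0.1414 0.2036]
orientation [-0.0014  0.7756 -0.6313  0.001 ]
wrist_force [1.0528 0.5138 0.1272]
ft_torque [0.0782 0.0323 0.0055]
grip_force 0.0
finger_gap 0.0642
BR [356. 184.] 507 web (array([ 522.6, -315.1]), array([63.6, 12.4]), 61.9) z 0.052 foot (array([ 526.3, -312.8]), array([89.6, 68.3]), 62.32)
BR [149. 223.] 172 web (array([379.4, 255.3]), array([171.3,  17. ]), 75.29) z 0.053 foot (array([397.9, 340.5]), array([67.3, 34.8]), 18.07)
BR [360. 238.] 501 web (array([ 355. , -319.2]), array([10.5, 64.3]), 58.35) z 0.052 foot (array([ 360. , -322.7]), array([64.4, 92.4]), 57.75)
yellow [255.  162.2] [253 159   5   7  33] [0.5882 0.0078 0.049 ] (array([588.3,   7.8]), array([12.5, 19.8]), 89.73) ray [0.5881 0.0078 0.048 ]
yellow [282.  161.5] [280 159   5   6  30] [ 0.5901 -0.0762  0.0489] (array([589.8, -76.4]), array([12.6, 17.4]), 88.63) ray [ 0.5904 -0.0764  0.048 ]
yellow [227.9 162.6] [226 160   5   6  29] [0.5862 0.0919 0.0476] (array([586.7,  91.8]), array([16.9, 12.7]), 0.86) ray [0.5867 0.092  0.048 ]
fence [215 157  43  39 472] (array([547.9,  67.2]), array([126.9, 121.3]), 87.78)
fence [259 157  11   5  33] (array([599.8, -20.5]), array([31.4, 13.3]), 89.04)
fence [256 156  54  37 564] (array([552.7, -77.4]), array([114.4, 164.8]), 0.37)
fence [257 194  13  15  41] (array([469.6, -18.7]), array([44. , 35.5]), 8.11)
fence [277 195  14  11  33] (array([476.2, -84.4]), array([39.4, 29. ]), 45.05)
post (array([469.2, -20.5]), array([19.4, 20.5]), 55.09)
```

View pics/out.png

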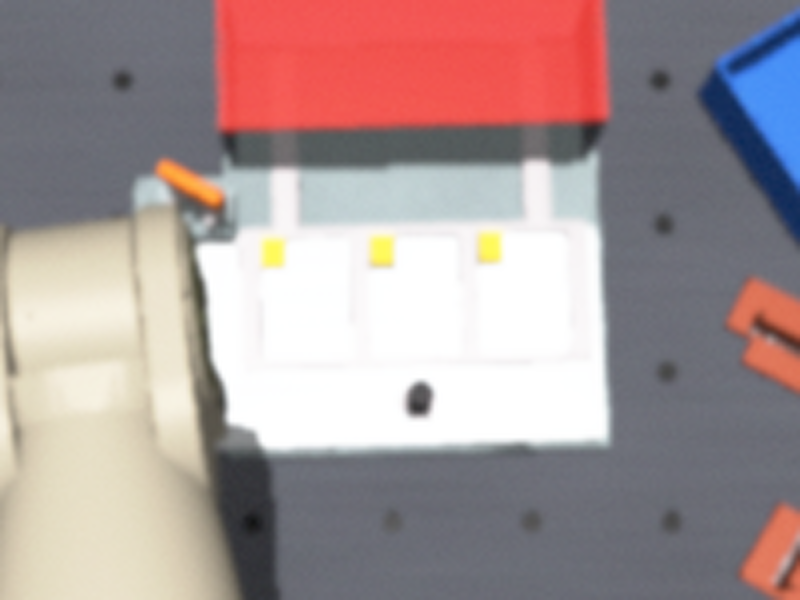

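```bash
python3 - <<'E'
from h import *
r=cam('scene'); W=world(r); brackets(r,W)
E
```

```text
BR [235. 146.] 222 web (array([ 356. , -317.5]), array([17.6, 54.8]), 60.77) z 0.047 foot (array([ 356.9, -318.7]), array([73.2, 83.4]), 60.37)
BR [203. 159.] 185 web (array([ 525.1, -307.5]), array([57.7,  9.1]), 64.12) z 0.053 foot (array([ 523.2, -310.2]), array([97.2, 62.6]), 63.29)
BR [309. 242.] 375 web (array([405.1, 312.6]), array([11.7, 63. ]), 10.83) z 0.051 foot (array([404. , 316.2]), array([63.9, 89.1]), 10.18)
```

carry_out --moves '[{"tx": -1,"ty": 5.6,"tz": 0,"wx": 0,"wy": 0,"wz": 0,"claw": -0.5},{"tx": -1,"ty": 5.6,"tz": 0,"wx": 0,"wy": 0,"wz": 0,"claw": -0.5},{"tx": -1,"ty": 5.7,"tz": 0,"wx": 0,"wy": 0,"wz": -0.005,"claw": -0.5},{"tx": 0,"ty": 0,"tz": -5,"wx": 0,"wy": 0,"wz": 0,"claw": -0.5},{"tx": 0,"ty": 0,"tz": -5,"wx": 0,"wy": 0,"wz": 0,"claw": -0.5},{"tx": 0,"ty": 0,"tz": -3,"wx": 0,"wy": 0,"wz": 0,"claw": -0.5},{"tx": 0,"ty": 0,"tz": 0,"wx": 0,"wy": 0,"wz": 0,"claw": -0.5}]'

```text
clock: 13.35
tcp_pos: [0.4025, 0.3094, 0.0705]
orientation: [0.002, 0.773, -0.635, -0.001]
wrist_force: [0.1, -0.1, 0.0]
finger_gap: 0.0643
grip_force: 0.0
```

```bash
python3 - <<'E'
from h import *
r=cam('scene'); W=world(r); brackets(r,W)
r2=cam('top')
s=r['image'][165:285,270:390]; t=r2['image'][180:260,110:230]
cv2.imwrite('pics/ga.png',np.hstack([cv2.resize(s,(400,400),interpolation=cv2.INTER_CUBIC),cv2.resize(t,(400,400),interpolation=cv2.INTER_CUBIC)]))
E
```

```text
BR [235. 146.] 223 web (array([ 355. , -318.8]), array([21.8, 56.4]), 56.24) z 0.05 foot (array([ 358.3, -316.1]), array([65.8, 83.7]), 60.72)
BR [203. 159.] 185 web (array([ 525.2, -307. ]), array([60.7,  8.5]), 63.18) z 0.053 foot (array([ 523.1, -310.2]), array([94.6, 62. ]), 62.3)
BR [309. 243.] 344 web (array([404.4, 323.5]), array([14.7, 40.3]), 8.39) z 0.049 foot (array([403.3, 315.2]), array([65.9, 91.6]), 10.16)
```

View pics/ga.png

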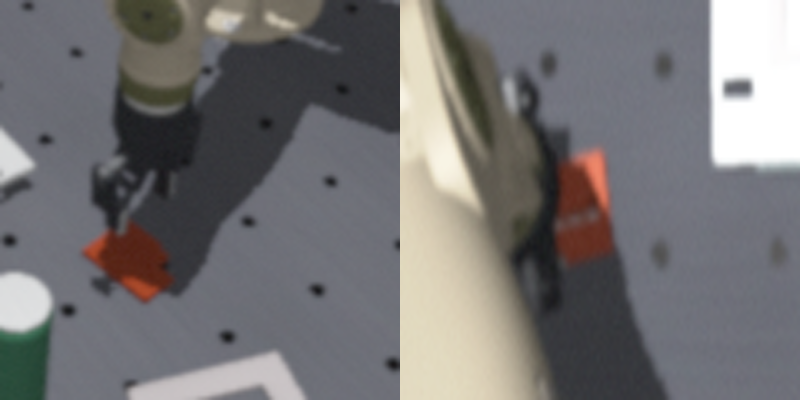

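The fingers straddle the web of bracket a (left half at (130,255)). I'll go down and grip.

carry_out --moves '[{"tx": 0.2,"ty": 0.1,"tz": -2,"wx": 0,"wy": 0,"wz": 0,"claw": -0.5},{"tx": 0,"ty": 0,"tz": -2,"wx": 0,"wy": 0,"wz": 0,"claw": -0.5},{"tx": 0,"ty": 0,"tz": -1.3,"wx": 0,"wy": 0,"wz": 0,"claw": 0},{"tx": 0,"ty": 0,"tz": 0,"wx": 0,"wy": 0,"wz": 0,"claw": 0.5},{"tx": 0,"ty": 0,"tz": 0,"wx": 0,"wy": 0,"wz": 0,"claw": 1},{"tx": 0,"ty": 0,"tz": 0,"wx": 0,"wy": 0,"wz": 0,"claw": 1},{"tx": 0,"ty": 0,"tz": 0,"wx": 0,"wy": 0,"wz": 0,"claw": 1},{"tx": 0,"ty": 0,"tz": 0,"wx": 0,"wy": 0,"wz": 0,"claw": 1}]' --newtons 80

```text
clock: 14.45
tcp_pos: [0.4067, 0.3114, 0.0199]
orientation: [-0.001, 0.773, -0.634, 0.0]
wrist_force: [-0.9, -1.8, 6.3]
finger_gap: 0.0089
grip_force: 79.5
```

carry_out --moves '[{"tx": 0,"ty": 0,"tz": 1,"wx": 0,"wy": 0,"wz": 0,"claw": 1},{"tx": 0,"ty": 0,"tz": 3,"wx": 0,"wy": 0,"wz": 0,"claw": 1},{"tx": 0,"ty": 0,"tz": 4,"wx": 0,"wy": 0,"wz": 0,"claw": 1},{"tx": 0,"ty": 0,"tz": 4,"wx": 0,"wy": 0,"wz": 0,"claw": 1},{"tx": 0,"ty": 0,"tz": 1.5,"wx": 0,"wy": 0,"wz": 0,"claw": 1},{"tx": 0,"ty": 0,"tz": 0,"wx": 0,"wy": 0,"wz": -0.15,"claw": 1},{"tx": 0,"ty": 0,"tz": 0,"wx": 0,"wy": 0,"wz": -0.17,"claw": 1},{"tx": 0,"ty": 0,"tz": 0,"wx": 0,"wy": 0,"wz": -0.17,"claw": 1}]'

```text
clock: 15.45
tcp_pos: [0.4053, 0.3105, 0.1525]
orientation: [-0.001, -0.594, 0.805, 0.0]
wrist_force: [-1.0, -0.2, -5.6]
finger_gap: 0.0087
grip_force: 78.4
```

carry_out --moves '[{"tx": 1.8,"ty": -3,"tz": 1.5,"wx": 0,"wy": 0,"wz": -0.156,"claw": 1},{"tx": 1.8,"ty": -3,"tz": 1.5,"wx": 0,"wy": 0,"wz": -0.156,"claw": 1},{"tx": 1.8,"ty": -3,"tz": 0,"wx": 0,"wy": 0,"wz": -0.156,"claw": 1},{"tx": 1.8,"ty": -3,"tz": 0,"wx": 0,"wy": 0,"wz": -0.156,"claw": 1},{"tx": 1.8,"ty": -3,"tz": 0,"wx": 0,"wy": 0,"wz": -0.156,"claw": 1},{"tx": 1.8,"ty": -3,"tz": 0,"wx": 0,"wy": 0,"wz": -0.156,"claw": 1},{"tx": 1.8,"ty": -3,"tz": 0,"wx": 0,"wy": 0,"wz": -0.156,"claw": 1},{"tx": 1.7,"ty": -3.3,"tz": 0,"wx": 0,"wy": 0,"wz": -0.156,"claw": 1}]'

```text
clock: 16.45
tcp_pos: [0.5489, 0.0671, 0.1822]
orientation: [-0.001, -0.012, 1.0, 0.0]
wrist_force: [1.2, 0.4, -4.4]
finger_gap: 0.009
grip_force: 78.8
```

carry_out --moves '[{"tx": 0,"ty": 0,"tz": -3,"wx": 0,"wy": 0,"wz": 0,"claw": 1},{"tx": 0,"ty": 0,"tz": -3,"wx": 0,"wy": 0,"wz": 0,"claw": 1},{"tx": 0,"ty": 0,"tz": -3,"wx": 0,"wy": 0,"wz": 0,"claw": 1},{"tx": 0,"ty": 0,"tz": 0,"wx": 0,"wy": 0,"wz": 0,"claw": 1}]'

```text
clock: 16.95
tcp_pos: [0.5457, 0.068, 0.0902]
orientation: [-0.004, -0.015, 1.0, 0.0]
wrist_force: [-0.6, 0.0, -4.6]
finger_gap: 0.0087
grip_force: 78.9
```

```bash
python3 - <<'E'
from h import *
st()
r=cam('scene'); W=world(r); brackets(r,W)
r2=cam('top')
s=r['image'][160:250,180:300]; t=r2['image'][130:220,190:310]
cv2.imwrite('pics/pa.png',np.vstack([cv2.resize(s,(400,300),interpolation=cv2.INTER_CUBIC),cv2.resize(t,(400,300),interpolation=cv2.INTER_CUBIC)]))
E
```

```text
clock 16.95
joint_pos [-0.022   0.3546 -0.2543  0.9702  0.     -0.0511]
qvel [ 0.0015 -0.0356  0.0649  0.034  -0.0018  0.0003]
tau [-1.98100e-01 -4.89277e+01  2.82821e+01 -7.26000e-01 -1.26000e-02
 -2.00000e-04]
tcp_pos [0.5457 0.068  0.0902]
orientation [-4.100e-03 -1.450e-02  9.999e-01  2.000e-04]
wrist_force [-0.5528  0.0348 -4.5987]
ft_torque [0.0547 0.0282 0.0296]
grip_force 78.9302
finger_gap 0.0087
BR [203. 159.] 183 web (array([ 524. , -308.5]), array([61.5,  8.8]), 62.06) z 0.053 foot (array([ 524.3, -308. ]), array([96.2, 62.4]), 62.47)
```

View pics/pa.png

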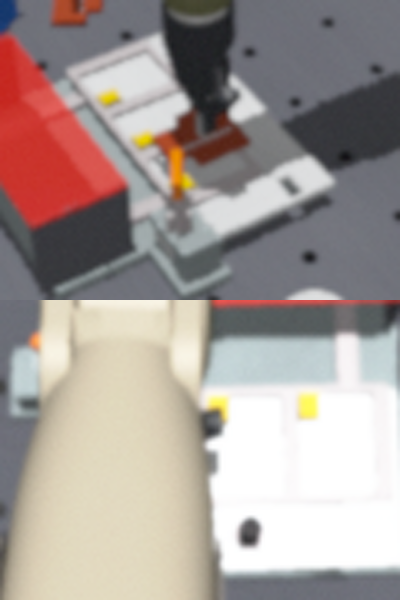

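The bracket hangs over the left nest (upper half at (205,140)), its foot parallel to the fences. I'll measure it against the keys in the same view.

```bash
cat >> h.py <<'E'
def held(name,x0,y0):
    r=cam(name); W=world(r);H=hsv(r); z=W[...,2]
    m=((H[...,0]<9)|(H[...,0]>172))&(H[...,1]>100)&(H[...,2]>40)&(abs(W[...,0]-x0)<.08)&(abs(W[...,1]-y0)<.07)&(z<.2)&(z>.03)
    p=W[m]; lo=np.percentile(p[:,2],5); f=p[p[:,2]<lo+.016]; print(name,'held',len(p),'foot',len(f),pts_rect(f),np.percentile(p[:,2],[5,30,50,95]).round(3))
    w=p[p[:,2]>lo+.03]; 
    if len(w)>8: print('   web',len(w),pts_rect(w))
    for mm,s,c in comps(cv2.inRange(H,(21,100,60),(36,255,255))>0,8):
        p=W[mm]; p=p[np.isfinite(p[:,2])]
        if abs(np.median(p[:,0])-.59)<.05: print('   key',s[4],np.median(p,0).round(4),pts_rect(p))
E
python3 - <<'E'
from h import *
st.__call__ if 0 else None
print(env.get_state()['tcp_pos'])
held('scene',.546,.068); held('top',.546,.068)
E
```

```text
[0.54880139 0.06808889 0.09360175]
scene held 188 foot 136 (array([554. ,  78.4]), array([51. , 96.1]), 66.5) [0.078 0.083 0.085 0.123]
   web 26 (array([551.3,  73.4]), array([34.7, 49. ]), 57.7)
   key 20 [ 0.5912 -0.073   0.0493] (array([590.7, -73.1]), array([22. , 21.8]), 15.61)
   key 17 [0.5925 0.0151 0.0502] (array([593.9,  21.7]), array([36.9, 14.3]), 81.55)
   key 16 [0.5788 0.1003 0.0497] (array([592.6, 125.1]), array([115.1,  10.8]), 60.88)Traceback (most recent call last):
  File "<stdin>", line 4, in <module>
  File "h.py", line 37, in held
    p=W[m]; lo=np.percentile(p[:,2],5); f=p[p[:,2]<lo+.016]; print(name,'held',len(p),'foot',len(f),pts_rect(f),np.percentile(p[:,2],[5,30,50,95]).round(3))
               ~~~~~~~~~~~~~^^^^^^^^^^
    return _quantile_unchecked(
        a, q, axis, out, overwrite_input, method, keepdims, weights)
    return _ureduce(a,
                    func=_quantile_ureduce_func,
    ...<5 lines>...
                    overwrite_input=overwrite_input,
                    method=method)
    r = func(a, **kwargs)
    result = _quantile(arr,
                       quantiles=q,
    ...<2 lines>...
                       out=out,
                       weights=wgt)
    slices_having_nans = np.isnan(arr[-1, ...])
                                  ~~~^^^^^^^^^
IndexError: index -1 is out of bounds for axis 0 with size 0
```

carry_out --moves '[{"tx": 0,"ty": 0,"tz": -1.2,"wx": 0,"wy": 0,"wz": 0,"claw": 1},{"tx": 0,"ty": 0,"tz": -1,"wx": 0,"wy": 0,"wz": 0,"claw": 1},{"tx": 0,"ty": 0,"tz": -0.5,"wx": 0,"wy": 0,"wz": 0,"claw": 1},{"tx": 0,"ty": 0,"tz": 0,"wx": 0,"wy": 0,"wz": 0,"claw": 1},{"tx": 0,"ty": 0,"tz": 0,"wx": 0,"wy": 0,"wz": 0,"claw": 1}]'

```text
clock: 17.77
tcp_pos: [0.5494, 0.068, 0.067]
orientation: [0.0, -0.015, 1.0, 0.0]
wrist_force: [0.5, 0.3, -4.4]
finger_gap: 0.0088
grip_force: 79.1
```

carry_out --moves '[{"tx": 0,"ty": 0,"tz": -0.4,"wx": 0,"wy": 0,"wz": 0,"claw": 1},{"tx": 0,"ty": 0,"tz": -0.3,"wx": 0,"wy": 0,"wz": 0,"claw": 1},{"tx": 0,"ty": 0,"tz": 0,"wx": 0,"wy": 0,"wz": 0,"claw": 1}]'

```text
clock: 18.15
tcp_pos: [0.5489, 0.068, 0.0595]
orientation: [-0.0, -0.015, 1.0, 0.0]
wrist_force: [-0.1, -0.8, -4.7]
finger_gap: 0.0088
grip_force: 79.1
```

carry_out --moves '[{"tx": 0,"ty": 0,"tz": -0.3,"wx": 0,"wy": 0,"wz": 0,"claw": 1},{"tx": 0,"ty": 0,"tz": -0.2,"wx": 0,"wy": 0,"wz": 0,"claw": 1},{"tx": 0,"ty": 0,"tz": 0,"wx": 0,"wy": 0,"wz": 0,"claw": 1}]'

```text
clock: 18.52
tcp_pos: [0.5494, 0.0681, 0.055]
orientation: [0.0, -0.015, 1.0, 0.0]
wrist_force: [0.4, 0.4, -2.9]
finger_gap: 0.009
grip_force: 79.3
```

carry_out --moves '[{"tx": 0,"ty": 0,"tz": -0.1,"wx": 0,"wy": 0,"wz": 0,"claw": 1},{"tx": 0,"ty": 0,"tz": 0,"wx": 0,"wy": 0,"wz": 0,"claw": 0.2},{"tx": 0,"ty": 0,"tz": 0,"wx": 0,"wy": 0,"wz": 0,"claw": 0.2},{"tx": 0,"ty": 0,"tz": 0,"wx": 0,"wy": 0,"wz": 0,"claw": 0.2},{"tx": 0,"ty": 0,"tz": 3,"wx": 0,"wy": 0,"wz": 0,"claw": 0.2},{"tx": 0,"ty": 0,"tz": 5,"wx": 0,"wy": 0,"wz": 0,"claw": 0},{"tx": 0,"ty": 0,"tz": 6,"wx": 0,"wy": 0,"wz": 0,"claw": -0.5},{"tx": -1,"ty": -5,"tz": 0,"wx": 0,"wy": 0,"wz": 0.1,"claw": -0.5}]'

```text
clock: 19.52
tcp_pos: [0.5431, 0.0193, 0.1994]
orientation: [0.005, -0.068, 0.998, -0.001]
wrist_force: [0.1, -0.5, -0.2]
finger_gap: 0.0642
grip_force: 0.0
```

carry_out --moves '[{"tx": -2,"ty": -5.8,"tz": 0,"wx": 0,"wy": 0,"wz": 0.13,"claw": -0.5},{"tx": -2,"ty": -5.8,"tz": 0,"wx": 0,"wy": 0,"wz": 0.13,"claw": -0.5},{"tx": -2,"ty": -5.8,"tz": 0,"wx": 0,"wy": 0,"wz": 0.13,"claw": -0.5},{"tx": -2,"ty": -4,"tz": 0,"wx": 0,"wy": 0,"wz": 0.13,"claw": -0.5},{"tx": -2,"ty": 0,"tz": 0,"wx": 0,"wy": 0,"wz": 0.13,"claw": -0.5},{"tx": 0,"ty": 0,"tz": 0,"wx": 0,"wy": 0,"wz": 0.13,"claw": -0.5},{"tx": 0,"ty": 0,"tz": 0,"wx": 0,"wy": 0,"wz": 0.13,"claw": -0.5},{"tx": 0,"ty": 0,"tz": 0,"wx": 0,"wy": 0,"wz": 0.046,"claw": -0.5}]'

```text
clock: 20.52
tcp_pos: [0.4391, -0.1961, 0.1939]
orientation: [0.0, -0.517, 0.856, -0.0]
wrist_force: [-0.3, 0.3, -0.1]
finger_gap: 0.0641
grip_force: 0.0
```

```bash
python3 - <<'E'
from h import *
st()
for n in ('top','scene'):
    r=cam(n); print(n); W=world(r); brackets(r,W)
    if n=='top': cv2.imwrite('pics/a1.png',cv2.resize(r['image'][100:250,180:380],(800,600),interpolation=cv2.INTER_CUBIC))
E
```

```text
clock 20.525
joint_pos [-0.5872  0.1475 -0.2607  1.1625 -0.     -1.6742]
qvel [ 0.004   0.002   0.0018  0.0008  0.0012 -0.3428]
tau [-9.50000e-02 -3.77425e+01  2.90103e+01  2.90000e-03 -3.80000e-03
  1.71600e-01]
tcp_pos [ 0.4391 -0.1961  0.1939]
orientation [ 0.     -0.5171  0.8559 -0.    ]
wrist_force [-0.2639  0.2601 -0.1105]
ft_torque [-0.0163 -0.0318  0.0049]
grip_force 0.0
finger_gap 0.0641
top
BR [236. 175.] 433 web (array([546.5,  66.9]), array([ 9.4, 63.4]), 89.99) z 0.088 foot (array([551.7,  67. ]), array([83.9, 56.2]), 0.53)
scene
BR [235. 146.] 220 web (array([ 355.3, -318.8]), array([21.2, 54.7]), 63.34) z 0.051 foot (array([ 357.6, -318. ]), array([74.3, 84.1]), 60.24)
BR [203. 159.] 185 web (array([ 524.9, -307.8]), array([54.9,  8.8]), 62.32) z 0.052 foot (array([ 524. , -308.7]), array([95.6, 61.9]), 61.05)
BR [242. 206.] 169 web (array([548.3,  71.6]), array([57.2, 10.6]), 5.18) z 0.085 foot (array([537.2,  85.2]), array([54.6, 33.1]), 2.79)
```

View pics/a1.png

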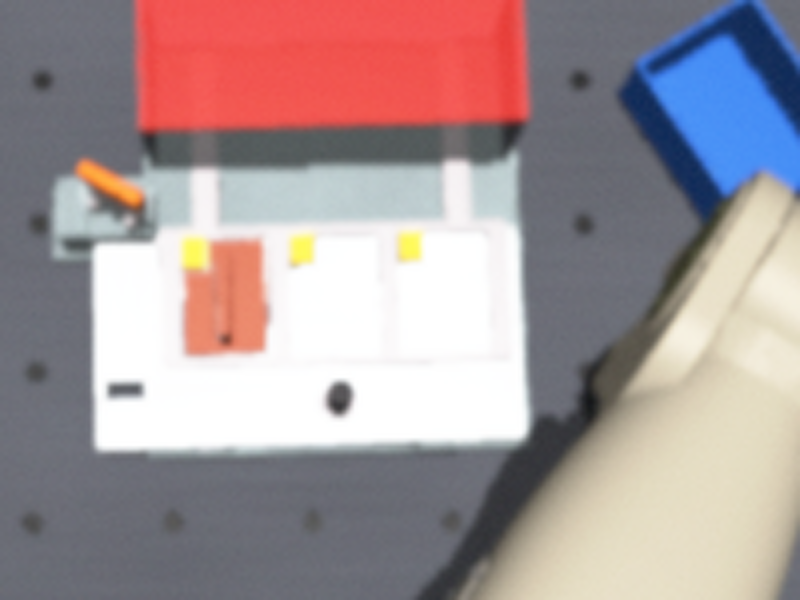

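Bracket a is seated in the left nest (pixel (225,295)), with its notch round the yellow key. On to bracket b.

carry_out --moves '[{"tx": 2.9,"ty": -3.9,"tz": 0,"wx": 0,"wy": 0,"wz": 0,"claw": -0.5},{"tx": 2.9,"ty": -3.9,"tz": 0,"wx": 0,"wy": 0,"wz": 0,"claw": -0.5},{"tx": 2.8,"ty": -3.9,"tz": 0,"wx": 0,"wy": 0,"wz": 0,"claw": -0.5},{"tx": 0,"ty": 0,"tz": -5,"wx": 0,"wy": 0,"wz": 0,"claw": -0.5},{"tx": 0,"ty": 0,"tz": -5,"wx": 0,"wy": 0,"wz": 0,"claw": -0.5},{"tx": 0,"ty": 0,"tz": -2.3,"wx": 0,"wy": 0,"wz": 0,"claw": -0.5},{"tx": 0,"ty": 0,"tz": 0,"wx": 0,"wy": 0,"wz": 0,"claw": -0.5},{"tx": 0,"ty": 0,"tz": 0,"wx": 0,"wy": 0,"wz": 0,"claw": -0.5}]'

```text
clock: 21.62
tcp_pos: [0.5259, -0.3135, 0.072]
orientation: [0.0, -0.516, 0.856, -0.001]
wrist_force: [-0.1, -0.1, 0.1]
finger_gap: 0.0641
grip_force: 0.0
```

```bash
python3 - <<'E'
from h import *
r=cam('scene'); W=world(r); brackets(r,W)
cv2.imwrite('pics/gb.png',cv2.resize(r['image'][110:200,150:270],(800,600),interpolation=cv2.INTER_CUBIC))
E
```

```text
BR [235. 146.] 223 web (array([ 356.5, -316. ]), array([14.4, 54.4]), 59.86) z 0.051 foot (array([ 357.8, -317.6]), array([68.1, 84.1]), 60.11)
BR [242. 206.] 175 web (array([548.7,  71.3]), array([58.6,  9.5]), 3.0) z 0.083 foot (array([536.5,  83.4]), array([58.3, 35.1]), 4.38)
```

View pics/gb.png

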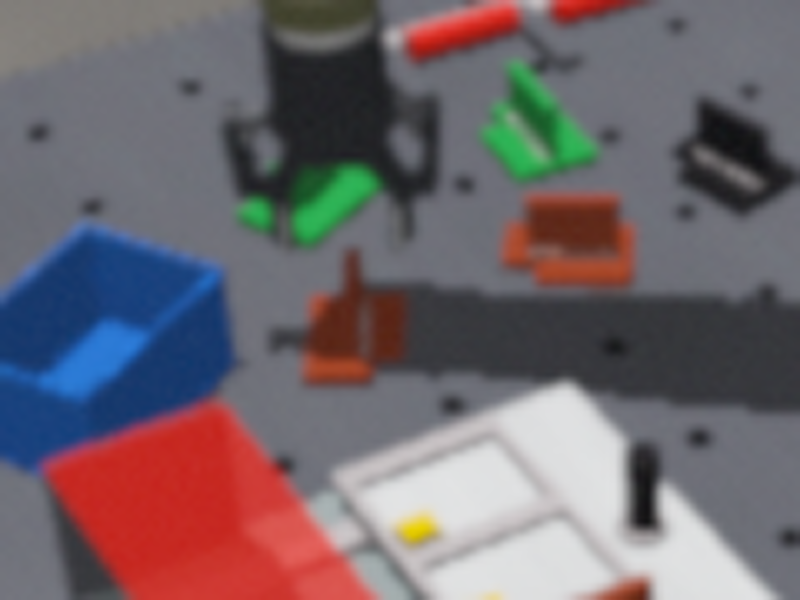

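The fingers at (285,235) and (400,235) straddle bracket b's web at (352,270), clear of the bin.

carry_out --moves '[{"tx": 0,"ty": 0,"tz": -2,"wx": 0,"wy": 0,"wz": 0,"claw": -0.5},{"tx": 0,"ty": 0,"tz": -2,"wx": 0,"wy": 0,"wz": 0,"claw": -0.5},{"tx": 0,"ty": 0,"tz": -1.4,"wx": 0,"wy": 0,"wz": 0,"claw": 0},{"tx": 0,"ty": 0,"tz": 0,"wx": 0,"wy": 0,"wz": 0,"claw": 0.5},{"tx": 0,"ty": 0,"tz": 0,"wx": 0,"wy": 0,"wz": 0,"claw": 1},{"tx": 0,"ty": 0,"tz": 0,"wx": 0,"wy": 0,"wz": 0,"claw": 1},{"tx": 0,"ty": 0,"tz": 0,"wx": 0,"wy": 0,"wz": 0,"claw": 1},{"tx": 0,"ty": 0,"tz": 0,"wx": 0,"wy": 0,"wz": 0,"claw": 1}]' --newtons 80

```text
clock: 22.68
tcp_pos: [0.5259, -0.3135, 0.0179]
orientation: [0.0, -0.516, 0.856, -0.001]
wrist_force: [-0.3, -0.2, 5.7]
finger_gap: 0.0089
grip_force: 79.5
```

carry_out --moves '[{"tx": 0,"ty": 0,"tz": 1,"wx": 0,"wy": 0,"wz": 0,"claw": 1},{"tx": 0,"ty": 0,"tz": 3,"wx": 0,"wy": 0,"wz": 0,"claw": 1},{"tx": 0,"ty": 0,"tz": 4,"wx": 0,"wy": 0,"wz": 0,"claw": 1},{"tx": 0,"ty": 0,"tz": 4,"wx": 0,"wy": 0,"wz": 0,"claw": 1},{"tx": 0,"ty": 0,"tz": 4,"wx": 0,"wy": 0,"wz": 0,"claw": 1},{"tx": 0,"ty": 0,"tz": 0,"wx": 0,"wy": 0,"wz": 0,"claw": 1}]'

```text
clock: 23.42
tcp_pos: [0.5267, -0.3141, 0.18]
orientation: [0.001, -0.516, 0.856, -0.003]
wrist_force: [0.2, -0.2, -5.8]
finger_gap: 0.0091
grip_force: 78.6
```

carry_out --moves '[{"tx": 0.4,"ty": 4.9,"tz": 0,"wx": 0,"wy": 0,"wz": -0.15,"claw": 1},{"tx": 0.4,"ty": 4.9,"tz": 0,"wx": 0,"wy": 0,"wz": -0.15,"claw": 1},{"tx": 0.4,"ty": 5,"tz": 0,"wx": 0,"wy": 0,"wz": -0.15,"claw": 1},{"tx": 0.4,"ty": 5,"tz": 0,"wx": 0,"wy": 0,"wz": -0.15,"claw": 1},{"tx": 0.4,"ty": 5,"tz": 0,"wx": 0,"wy": 0,"wz": -0.15,"claw": 1},{"tx": 0.4,"ty": 4.9,"tz": 0,"wx": 0,"wy": 0,"wz": -0.15,"claw": 1},{"tx": 0,"ty": 0,"tz": 0,"wx": 0,"wy": 0,"wz": -0.16,"claw": 1},{"tx": 0,"ty": 0,"tz": 0,"wx": 0,"wy": 0,"wz": 0,"claw": 1}]'

```text
clock: 24.42
tcp_pos: [0.5478, -0.015, 0.1746]
orientation: [-0.002, -0.014, 1.0, 0.0]
wrist_force: [-0.2, 0.6, -5.4]
finger_gap: 0.0088
grip_force: 79.4
```

carry_out --moves '[{"tx": 0,"ty": 0,"tz": -3,"wx": 0,"wy": 0,"wz": 0,"claw": 1},{"tx": 0,"ty": 0,"tz": -3,"wx": 0,"wy": 0,"wz": 0,"claw": 1},{"tx": 0,"ty": 0,"tz": -2.5,"wx": 0,"wy": 0,"wz": 0,"claw": 1},{"tx": 0,"ty": 0,"tz": 0,"wx": 0,"wy": 0,"wz": 0,"claw": 1},{"tx": 0,"ty": 0,"tz": 0,"wx": 0,"wy": 0,"wz": 0,"claw": 1}]'

```text
clock: 25.05
tcp_pos: [0.5494, -0.0165, 0.0921]
orientation: [0.0, -0.013, 1.0, 0.0]
wrist_force: [0.6, 0.1, -5.3]
finger_gap: 0.0087
grip_force: 79.2
```

carry_out --moves '[{"tx": 0.2,"ty": -0.05,"tz": -1,"wx": 0,"wy": 0,"wz": 0,"claw": 1},{"tx": 0,"ty": 0,"tz": -1,"wx": 0,"wy": 0,"wz": 0,"claw": 1},{"tx": 0,"ty": 0,"tz": -0.6,"wx": 0,"wy": 0,"wz": 0,"claw": 1},{"tx": 0,"ty": 0,"tz": 0,"wx": 0,"wy": 0,"wz": 0,"claw": 1},{"tx": 0,"ty": 0,"tz": 0,"wx": 0,"wy": 0,"wz": 0,"claw": 1}]'

```text
clock: 25.68
tcp_pos: [0.5513, -0.0164, 0.0659]
orientation: [0.0, -0.013, 1.0, 0.0]
wrist_force: [-0.1, -0.4, -4.7]
finger_gap: 0.0088
grip_force: 79.5
```

carry_out --moves '[{"tx": 0,"ty": 0,"tz": -0.4,"wx": 0,"wy": 0,"wz": 0,"claw": 1},{"tx": 0,"ty": 0,"tz": -0.4,"wx": 0,"wy": 0,"wz": 0,"claw": 1},{"tx": 0,"ty": 0,"tz": 0,"wx": 0,"wy": 0,"wz": 0,"claw": 1}]'

```text
clock: 26.05
tcp_pos: [0.551, -0.0164, 0.0574]
orientation: [-0.0, -0.013, 1.0, 0.0]
wrist_force: [0.6, -1.0, -4.3]
finger_gap: 0.0088
grip_force: 79.5
```

carry_out --moves '[{"tx": 0,"ty": 0,"tz": -0.3,"wx": 0,"wy": 0,"wz": 0,"claw": 1},{"tx": 0,"ty": 0,"tz": -0.2,"wx": 0,"wy": 0,"wz": 0,"claw": 1},{"tx": 0,"ty": 0,"tz": 0,"wx": 0,"wy": 0,"wz": 0,"claw": 1}]'

```text
clock: 26.42
tcp_pos: [0.5513, -0.0165, 0.0529]
orientation: [0.0, -0.013, 1.0, -0.0]
wrist_force: [-0.1, -0.6, -3.8]
finger_gap: 0.0089
grip_force: 79.7
```

carry_out --moves '[{"tx": 0,"ty": 0,"tz": -0.1,"wx": 0,"wy": 0,"wz": 0,"claw": 0.2},{"tx": 0,"ty": 0,"tz": 0,"wx": 0,"wy": 0,"wz": 0,"claw": 0.2},{"tx": 0,"ty": 0,"tz": 0,"wx": 0,"wy": 0,"wz": 0,"claw": 0.2},{"tx": 0,"ty": 0,"tz": 3,"wx": 0,"wy": 0,"wz": 0,"claw": 0.2},{"tx": 0,"ty": 0,"tz": 5,"wx": 0,"wy": 0,"wz": 0,"claw": 0},{"tx": 0,"ty": 0,"tz": 6,"wx": 0,"wy": 0,"wz": 0,"claw": -0.5},{"tx": -1,"ty": -5,"tz": 0,"wx": 0,"wy": 0,"wz": -0.1,"claw": -0.5},{"tx": -3,"ty": -5,"tz": 0,"wx": 0,"wy": 0,"wz": -0.1,"claw": -0.5}]'

```text
clock: 27.42
tcp_pos: [0.5127, -0.1177, 0.1932]
orientation: [0.002, 0.088, 0.996, -0.001]
wrist_force: [1.7, -0.4, -0.4]
finger_gap: 0.0641
grip_force: 0.0
```

carry_out --moves '[{"tx": -3,"ty": -5,"tz": 0,"wx": 0,"wy": 0,"wz": -0.1,"claw": -0.5},{"tx": -3,"ty": -4,"tz": 0,"wx": 0,"wy": 0,"wz": -0.1,"claw": -0.5},{"tx": -1,"ty": 0,"tz": 0,"wx": 0,"wy": 0,"wz": -0.1,"claw": -0.5},{"tx": 0,"ty": 0,"tz": 0,"wx": 0,"wy": 0,"wz": -0.088,"claw": -0.5},{"tx": 0,"ty": 0,"tz": 0,"wx": 0,"wy": 0,"wz": 0,"claw": -0.5}]'

```text
clock: 28.05
tcp_pos: [0.4411, -0.2068, 0.1921]
orientation: [0.0, 0.278, 0.961, -0.0]
wrist_force: [-0.3, -0.4, -0.5]
finger_gap: 0.0641
grip_force: 0.0
```

```bash
python3 - <<'E'
from h import *
st()
for n in ('top','scene'):
    r=cam(n); print(n); W=world(r); brackets(r,W)
    cv2.imwrite(f'pics/b1{n}.png',cv2.resize(r['image'][100:250,180:380],(800,600),interpolation=cv2.INTER_CUBIC))
E
```

```text
clock 28.05
joint_pos [-6.034e-01  1.599e-01 -2.503e-01  1.160e+00  1.000e-04 -4.090e-02]
qvel [ 0.0112  0.007   0.0057 -0.0001 -0.0006 -0.0313]
tau [-2.67000e-01 -3.84687e+01  2.89112e+01  2.11000e-02 -1.03000e-02
  3.03000e-01]
tcp_pos [ 0.4411 -0.2068  0.1921]
orientation [ 3.000e-04  2.775e-01  9.607e-01 -0.000e+00]
wrist_force [-0.3084 -0.4009 -0.4781]
ft_torque [ 0.0265 -0.0084 -0.0353]
grip_force 0.0
finger_gap 0.0641
top
BR [236. 175.] 433 web (array([546.5,  67. ]), array([63.8,  9.4]), 0.21) z 0.088 foot (array([552.1,  67. ]), array([83.9, 56.2]), 0.71)
BR [264. 175.] 368 web (array([546.7, -17.6]), array([63.9,  8.1]), 4.05) z 0.087 foot (array([551.9, -18.8]), array([53.1, 83.1]), 89.85)
scene
BR [235. 146.] 222 web (array([ 355.3, -317.8]), array([23.3, 54.8]), 55.97) z 0.05 foot (array([ 358.1, -318.1]), array([64.3, 89.8]), 53.62)
BR [235. 199.] 408 web (array([550.8,  31.1]), array([58.6, 94.1]), 0.04) z 0.085 foot (array([541.7,  25.2]), array([ 79.4, 156.1]), 13.18)
```

View pics/b1top.png

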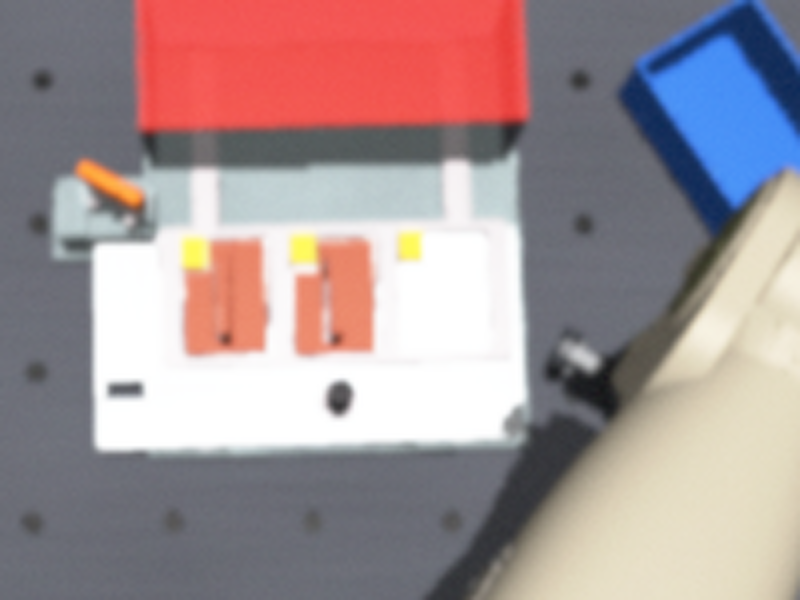

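carry_out --moves '[{"tx": -2.8,"ty": -3.8,"tz": 0,"wx": 0,"wy": 0,"wz": 0,"claw": -0.5},{"tx": -2.8,"ty": -3.8,"tz": 0,"wx": 0,"wy": 0,"wz": 0,"claw": -0.5},{"tx": -2.8,"ty": -3.7,"tz": 0,"wx": 0,"wy": 0,"wz": 0,"claw": -0.5},{"tx": 0,"ty": 0,"tz": -5,"wx": 0,"wy": 0,"wz": 0,"claw": -0.5},{"tx": 0,"ty": 0,"tz": -5,"wx": 0,"wy": 0,"wz": 0,"claw": -0.5},{"tx": 0,"ty": 0,"tz": -2.2,"wx": 0,"wy": 0,"wz": 0,"claw": -0.5},{"tx": 0,"ty": 0,"tz": 0,"wx": 0,"wy": 0,"wz": 0,"claw": -0.5},{"tx": 0,"ty": 0,"tz": 0,"wx": 0,"wy": 0,"wz": 0,"claw": -0.5}]'

```text
clock: 29.15
tcp_pos: [0.3579, -0.32, 0.0708]
orientation: [0.001, 0.277, 0.961, -0.0]
wrist_force: [0.7, 0.4, 0.1]
finger_gap: 0.0639
grip_force: 0.0
```

```bash
python3 - <<'E'
from h import *
r=cam('scene'); W=world(r); brackets(r,W)
cv2.imwrite('pics/gc.png',cv2.resize(r['image'][90:180,180:300],(800,600),interpolation=cv2.INTER_CUBIC))
E
```

```text
BR [236. 146.] 211 web (array([ 353.9, -311.9]), array([20.1, 54.5]), 63.97) z 0.047 foot (array([ 355.3, -320.3]), array([75.3, 84.1]), 63.1)
BR [235. 199.] 411 web (array([548.2,  29.8]), array([94.6, 54.3]), 89.38) z 0.085 foot (array([551.5,  30.5]), array([ 86.6, 147.3]), 0.46)
```

View pics/gc.png

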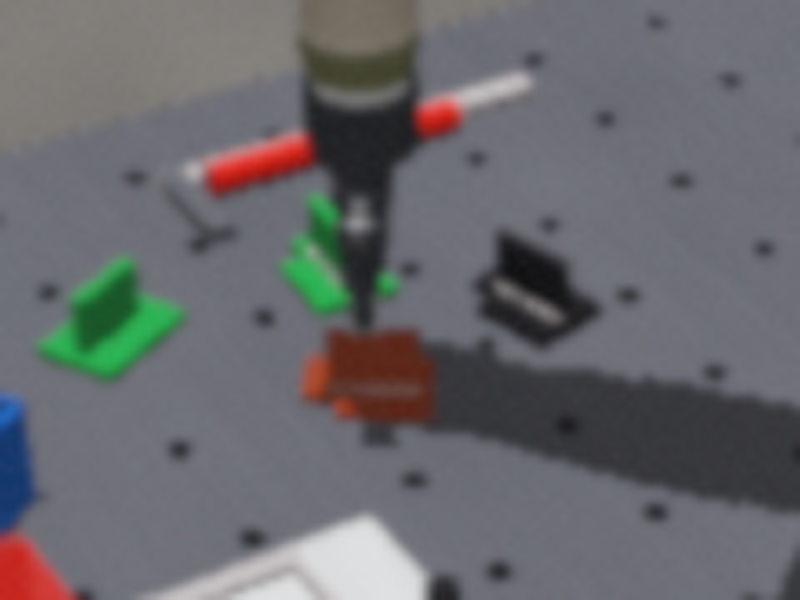

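The gripper sits above the middle of bracket c's web at (374,355), clear of the green and black look-alikes.

carry_out --moves '[{"tx": 0,"ty": 0,"tz": -2,"wx": 0,"wy": 0,"wz": 0,"claw": -0.5},{"tx": 0,"ty": 0,"tz": -2,"wx": 0,"wy": 0,"wz": 0,"claw": -0.5},{"tx": 0,"ty": 0,"tz": -1.3,"wx": 0,"wy": 0,"wz": 0,"claw": 0},{"tx": 0,"ty": 0,"tz": 0,"wx": 0,"wy": 0,"wz": 0,"claw": 0.5},{"tx": 0,"ty": 0,"tz": 0,"wx": 0,"wy": 0,"wz": 0,"claw": 1},{"tx": 0,"ty": 0,"tz": 0,"wx": 0,"wy": 0,"wz": 0,"claw": 1},{"tx": 0,"ty": 0,"tz": 0,"wx": 0,"wy": 0,"wz": 0,"claw": 1},{"tx": 0,"ty": 0,"tz": 0,"wx": 0,"wy": 0,"wz": 0,"claw": 1}]' --newtons 80

```text
clock: 30.2
tcp_pos: [0.3577, -0.3201, 0.0178]
orientation: [0.001, 0.278, 0.961, -0.0]
wrist_force: [0.3, 1.0, 5.6]
finger_gap: 0.0091
grip_force: 78.9
```

carry_out --moves '[{"tx": 0,"ty": 0,"tz": 1,"wx": 0,"wy": 0,"wz": 0,"claw": 1},{"tx": 0,"ty": 0,"tz": 3,"wx": 0,"wy": 0,"wz": 0,"claw": 1},{"tx": 0,"ty": 0,"tz": 4,"wx": 0,"wy": 0,"wz": 0,"claw": 1},{"tx": 0,"ty": 0,"tz": 4,"wx": 0,"wy": 0,"wz": 0,"claw": 1},{"tx": 0,"ty": 0,"tz": 4,"wx": 0,"wy": 0,"wz": 0,"claw": 1},{"tx": 0,"ty": 0,"tz": 0,"wx": 0,"wy": 0,"wz": 0,"claw": 1}]'

```text
clock: 30.95
tcp_pos: [0.3583, -0.3209, 0.1798]
orientation: [0.002, 0.278, 0.961, -0.002]
wrist_force: [0.1, -0.3, -4.9]
finger_gap: 0.0087
grip_force: 78.5
```

carry_out --moves '[{"tx": 3.2,"ty": 3.6,"tz": 0,"wx": 0,"wy": 0,"wz": 0.098,"claw": 1},{"tx": 3.2,"ty": 3.6,"tz": 0,"wx": 0,"wy": 0,"wz": 0.098,"claw": 1},{"tx": 3.2,"ty": 3.6,"tz": 0,"wx": 0,"wy": 0,"wz": 0.098,"claw": 1},{"tx": 3.3,"ty": 3.7,"tz": 0,"wx": 0,"wy": 0,"wz": 0.098,"claw": 1},{"tx": 3.3,"ty": 3.7,"tz": 0,"wx": 0,"wy": 0,"wz": 0.098,"claw": 1},{"tx": 3.3,"ty": 3.7,"tz": 0,"wx": 0,"wy": 0,"wz": 0.1,"claw": 1},{"tx": 0,"ty": 0,"tz": 0,"wx": 0,"wy": 0,"wz": 0,"claw": 1},{"tx": 0,"ty": 0,"tz": 0,"wx": 0,"wy": 0,"wz": 0,"claw": 1}]'

```text
clock: 31.95
tcp_pos: [0.5509, -0.0999, 0.1749]
orientation: [-0.002, -0.014, 1.0, 0.0]
wrist_force: [-0.5, 0.4, -4.1]
finger_gap: 0.0091
grip_force: 79.3
```

carry_out --moves '[{"tx": 0,"ty": 0,"tz": -3,"wx": 0,"wy": 0,"wz": 0,"claw": 1},{"tx": 0,"ty": 0,"tz": -3,"wx": 0,"wy": 0,"wz": 0,"claw": 1},{"tx": 0,"ty": 0,"tz": -2.5,"wx": 0,"wy": 0,"wz": 0,"claw": 1},{"tx": 0,"ty": 0,"tz": 0,"wx": 0,"wy": 0,"wz": 0,"claw": 1},{"tx": 0,"ty": 0,"tz": 0,"wx": 0,"wy": 0,"wz": 0,"claw": 1}]'

```text
clock: 32.58
tcp_pos: [0.5521, -0.1013, 0.0925]
orientation: [0.0, -0.013, 1.0, -0.0]
wrist_force: [0.9, -0.7, -4.3]
finger_gap: 0.0088
grip_force: 79.1
```

carry_out --moves '[{"tx": 0.1,"ty": -0.05,"tz": -1,"wx": 0,"wy": 0,"wz": 0,"claw": 1},{"tx": 0,"ty": 0,"tz": -1,"wx": 0,"wy": 0,"wz": 0,"claw": 1},{"tx": 0,"ty": 0,"tz": -0.6,"wx": 0,"wy": 0,"wz": 0,"claw": 1},{"tx": 0,"ty": 0,"tz": 0,"wx": 0,"wy": 0,"wz": 0,"claw": 1},{"tx": 0,"ty": 0,"tz": 0,"wx": 0,"wy": 0,"wz": 0,"claw": 1}]'

```text
clock: 33.2
tcp_pos: [0.5533, -0.1009, 0.0659]
orientation: [0.0, -0.014, 1.0, 0.0]
wrist_force: [-0.2, 0.1, -4.0]
finger_gap: 0.0088
grip_force: 79.3
```

carry_out --moves '[{"tx": 0,"ty": 0,"tz": -0.4,"wx": 0,"wy": 0,"wz": 0,"claw": 1},{"tx": 0,"ty": 0,"tz": -0.4,"wx": 0,"wy": 0,"wz": 0,"claw": 1},{"tx": 0,"ty": 0,"tz": 0,"wx": 0,"wy": 0,"wz": 0,"claw": 1}]'

```text
clock: 33.58
tcp_pos: [0.5528, -0.1008, 0.0573]
orientation: [-0.0, -0.014, 1.0, 0.0]
wrist_force: [-0.0, -0.6, -4.5]
finger_gap: 0.0088
grip_force: 79.3
```

carry_out --moves '[{"tx": 0,"ty": 0,"tz": -0.3,"wx": 0,"wy": 0,"wz": 0,"claw": 1},{"tx": 0,"ty": 0,"tz": -0.2,"wx": 0,"wy": 0,"wz": 0,"claw": 1},{"tx": 0,"ty": 0,"tz": 0,"wx": 0,"wy": 0,"wz": 0,"claw": 1}]'

```text
clock: 33.95
tcp_pos: [0.5532, -0.101, 0.0528]
orientation: [0.0, -0.014, 1.0, 0.0]
wrist_force: [0.5, 1.5, -4.3]
finger_gap: 0.0087
grip_force: 79.6
```

carry_out --moves '[{"tx": 0,"ty": 0,"tz": -0.1,"wx": 0,"wy": 0,"wz": 0,"claw": 0.2},{"tx": 0,"ty": 0,"tz": 0,"wx": 0,"wy": 0,"wz": 0,"claw": 0.2},{"tx": 0,"ty": 0,"tz": 0,"wx": 0,"wy": 0,"wz": 0,"claw": 0.2},{"tx": 0,"ty": 0,"tz": 3,"wx": 0,"wy": 0,"wz": 0,"claw": 0.2},{"tx": 0,"ty": 0,"tz": 5,"wx": 0,"wy": 0,"wz": 0,"claw": 0},{"tx": 0,"ty": 0,"tz": 6,"wx": 0,"wy": 0,"wz": 0,"claw": -0.5},{"tx": -4,"ty": -4,"tz": 0,"wx": 0,"wy": 0,"wz": 0,"claw": -0.5},{"tx": -4,"ty": -4,"tz": 0,"wx": 0,"wy": 0,"wz": 0,"claw": -0.5}]'

```text
clock: 34.95
tcp_pos: [0.4734, -0.1819, 0.1932]
orientation: [0.001, -0.015, 1.0, -0.001]
wrist_force: [0.1, -0.9, -0.8]
finger_gap: 0.0637
grip_force: 0.0
```

carry_out --moves '[{"tx": -3,"ty": -4,"tz": 0,"wx": 0,"wy": 0,"wz": 0,"claw": -0.5},{"tx": 0,"ty": 0,"tz": 0,"wx": 0,"wy": 0,"wz": 0,"claw": -0.5}]'

```text
clock: 35.2
tcp_pos: [0.4416, -0.2233, 0.1923]
orientation: [0.0, -0.011, 1.0, -0.0]
wrist_force: [0.1, -0.3, 1.1]
finger_gap: 0.0639
grip_force: 0.0
```

```bash
python3 - <<'E'
from h import *
st()
for n in ('top','scene'):
    r=cam(n); print(n); W=world(r); brackets(r,W)
    cv2.imwrite(f'pics/c1{n}.png',cv2.resize(r['image'][100:250,180:380],(800,600),interpolation=cv2.INTER_CUBIC))
    if n=='top':
        z=W[...,2]; m=(z>.08)&(z<.1)&(abs(W[...,1]+.02)<.04)&(abs(W[...,0]-.468)<.03); print('post',pts_rect(W[m]))
        for y in (67,-18,-103):
            q=(abs(W[...,1]-y/1e3)<.03)&(abs(W[...,0]-.55)<.043)&(z<.06); print('foot plate z',y,np.percentile(z[q],[10,50,90]).round(4))
E
```

```text
clock 35.2
joint_pos [-6.3030e-01  1.7410e-01 -2.3230e-01  1.1634e+00 -4.0000e-04 -6.5250e-01]
qvel [0.0579 0.0151 0.0158 0.0014 0.0266 0.033 ]
tau [-1.28130e+00 -3.94625e+01  2.87554e+01  2.59000e-02 -2.45900e-01
 -2.70000e-01]
tcp_pos [ 0.4416 -0.2233  0.1923]
orientation [ 2.000e-04 -1.110e-02  9.999e-01 -4.000e-04]
wrist_force [ 0.1334 -0.2735  1.1006]
ft_torque [ 0.0292 -0.0309 -0.0066]
grip_force 0.0
finger_gap 0.0639
top
BR [236. 175.] 434 web (array([546.5,  67. ]), array([63.7,  9.3]), 0.5) z 0.088 foot (array([551.6,  67. ]), array([83.4, 56.2]), 0.61)
BR [264. 174.] 374 web (array([546.4, -17.5]), array([63.6,  7.9]), 4.15) z 0.088 foot (array([552.1, -18.8]), array([53.1, 84.2]), 89.95)
BR [291. 174.] 382 web (array([ 549.2, -101.3]), array([64.2, 10.2]), 1.1) z 0.087 foot (array([ 554.7, -101.4]), array([56.6, 83.3]), 89.88)
post (array([470.1, -19.9]), array([18.4, 20.9]), 0.64)
foot plate z 67 [0.0399 0.0439 0.0484]
foot plate z -18 [0.0403 0.0442 0.0479]
foot plate z -103 [0.0402 0.0442 0.0481]
scene
BR [229. 192.] 659 web (array([549.5, -14.3]), array([ 59.1, 181.4]), 1.99) z 0.086 foot (array([551.9, -14.8]), array([ 85.9, 236.4]), 1.58)
```

View pics/c1top.png

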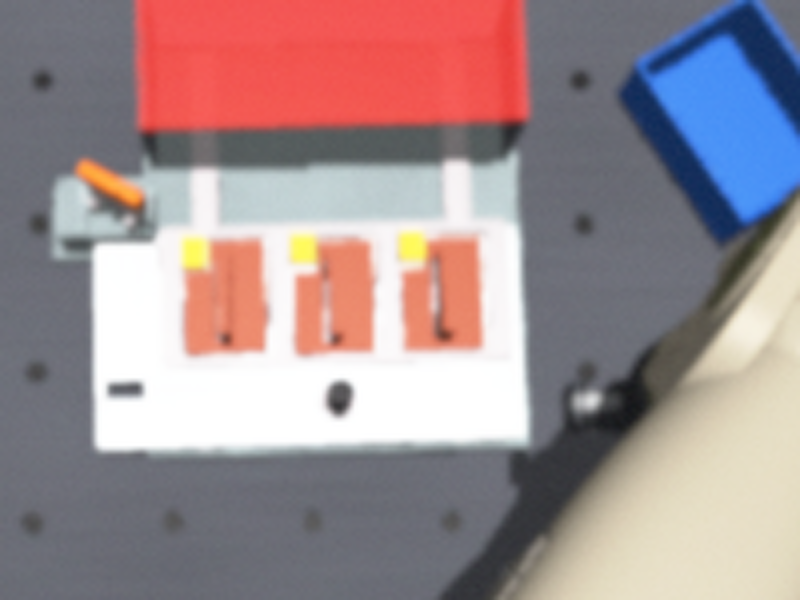

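All three brackets lie flat in their nests at (225,295), (335,295) and (442,292), each notched round its key. Next I'll push the carriage home.

carry_out --moves '[{"tx": 0.7,"ty": 5,"tz": 0,"wx": 0,"wy": 0,"wz": -0.003,"claw": -0.5},{"tx": 0.7,"ty": 5,"tz": 0,"wx": 0,"wy": 0,"wz": 0,"claw": -0.5},{"tx": 0.7,"ty": 5,"tz": 0,"wx": 0,"wy": 0,"wz": 0,"claw": -0.5},{"tx": 0.8,"ty": 5.35,"tz": 0,"wx": 0,"wy": 0,"wz": 0,"claw": -0.5},{"tx": 0,"ty": 0,"tz": 0,"wx": 0,"wy": 0,"wz": 0,"claw": -0.5},{"tx": 0,"ty": 0,"tz": -3,"wx": 0,"wy": 0,"wz": 0,"claw": -0.5},{"tx": 0,"ty": 0,"tz": 0,"wx": 0,"wy": 0,"wz": 0,"claw": -0.5}]' --newtons 60

```text
clock: 36.17
tcp_pos: [0.4707, -0.0167, 0.1602]
orientation: [-0.002, -0.013, 1.0, 0.0]
wrist_force: [-0.3, 0.2, 0.7]
finger_gap: 0.0639
grip_force: 0.0
```

carry_out --moves '[{"tx": 0,"ty": -0.25,"tz": -3.3,"wx": 0,"wy": 0,"wz": 0,"claw": -0.5},{"tx": 0,"ty": 0,"tz": -3.3,"wx": 0,"wy": 0,"wz": 0,"claw": -0.5},{"tx": 0,"ty": 0,"tz": -3.3,"wx": 0,"wy": 0,"wz": 0,"claw": 0},{"tx": 0,"ty": 0,"tz": 0,"wx": 0,"wy": 0,"wz": 0,"claw": 1},{"tx": 0,"ty": 0,"tz": 0,"wx": 0,"wy": 0,"wz": 0,"claw": 1},{"tx": 0,"ty": 0,"tz": 0,"wx": 0,"wy": 0,"wz": 0,"claw": 1},{"tx": 0,"ty": 0,"tz": 0,"wx": 0,"wy": 0,"wz": 0,"claw": 1}]'

```text
clock: 37.05
tcp_pos: [0.4717, -0.0198, 0.0631]
orientation: [-0.0, -0.012, 1.0, 0.0]
wrist_force: [-1.4, 1.5, -7.1]
finger_gap: 0.0203
grip_force: 60.0
```

carry_out --moves '[{"tx": 0.8,"ty": 0,"tz": 0,"wx": 0,"wy": 0,"wz": 0,"claw": 1},{"tx": 1.8,"ty": 0.05,"tz": 0,"wx": 0,"wy": 0,"wz": 0,"claw": 1},{"tx": 2,"ty": 0.05,"tz": 0,"wx": 0,"wy": 0,"wz": 0,"claw": 1},{"tx": 2,"ty": 0.05,"tz": 0,"wx": 0,"wy": 0,"wz": 0,"claw": 1},{"tx": 2,"ty": 0.05,"tz": 0,"wx": 0,"wy": 0,"wz": 0,"claw": 1},{"tx": 2,"ty": 0.05,"tz": 0,"wx": 0,"wy": 0,"wz": 0,"claw": 1},{"tx": 1.7,"ty": 0.05,"tz": 0,"wx": 0,"wy": 0,"wz": 0,"claw": 1},{"tx": 0.8,"ty": 0,"tz": 0,"wx": 0,"wy": 0,"wz": 0,"claw": 1}]'

```text
clock: 38.05
tcp_pos: [0.6041, -0.0162, 0.0631]
orientation: [0.0, -0.013, 1.0, 0.001]
wrist_force: [-3.8, 5.1, -3.0]
finger_gap: 0.0206
grip_force: 60.9
```

carry_out --moves '[{"tx": 0.4,"ty": 0,"tz": 0,"wx": 0,"wy": 0,"wz": 0,"claw": 1},{"tx": 0.3,"ty": 0,"tz": 0,"wx": 0,"wy": 0,"wz": 0,"claw": 1},{"tx": 0.3,"ty": 0,"tz": 0,"wx": 0,"wy": 0,"wz": 0,"claw": 1},{"tx": 0,"ty": 0,"tz": 0,"wx": 0,"wy": 0,"wz": 0,"claw": 1}]'

```text
clock: 38.55
tcp_pos: [0.6108, -0.016, 0.0631]
orientation: [-0.002, -0.012, 1.0, 0.001]
wrist_force: [-8.2, 5.1, -1.1]
finger_gap: 0.02
grip_force: 61.5
```

carry_out --moves '[{"tx": 0.2,"ty": 0,"tz": 0,"wx": 0,"wy": 0,"wz": 0,"claw": 1},{"tx": 0.2,"ty": 0,"tz": 0,"wx": 0,"wy": 0,"wz": 0,"claw": 1},{"tx": 0,"ty": 0,"tz": 0,"wx": 0,"wy": 0,"wz": 0,"claw": 1}]'

```text
clock: 38.92
tcp_pos: [0.6107, -0.016, 0.063]
orientation: [-0.006, -0.012, 1.0, 0.001]
wrist_force: [-18.6, 4.3, 7.9]
finger_gap: 0.0205
grip_force: 62.3
```

carry_out --moves '[{"tx": -0.4,"ty": 0,"tz": 0,"wx": 0,"wy": 0,"wz": 0,"claw": 0},{"tx": 0,"ty": 0,"tz": 0,"wx": 0,"wy": 0,"wz": 0,"claw": 0},{"tx": 0,"ty": 0,"tz": 3,"wx": 0,"wy": 0,"wz": 0,"claw": 0},{"tx": 0,"ty": 0,"tz": 6,"wx": 0,"wy": 0,"wz": 0,"claw": 0.3},{"tx": 0,"ty": 0,"tz": 6,"wx": 0,"wy": 0,"wz": 0.13,"claw": 0.3},{"tx": 0,"ty": 3,"tz": 0,"wx": 0,"wy": 0,"wz": 0.15,"claw": 0.3},{"tx": 0,"ty": 4,"tz": 0,"wx": 0,"wy": 0,"wz": 0.15,"claw": 0.3},{"tx": 0,"ty": 4,"tz": 0,"wx": 0,"wy": 0,"wz": 0.15,"claw": 0.3}]'

```text
clock: 39.92
tcp_pos: [0.6147, 0.0935, 0.2143]
orientation: [0.002, -0.299, 0.954, -0.001]
wrist_force: [-0.2, -0.0, -0.4]
finger_gap: 0.0298
grip_force: 0.0
```

carry_out --moves '[{"tx": 0.5,"ty": 4,"tz": 0,"wx": 0,"wy": 0,"wz": 0.15,"claw": 0.3},{"tx": 0,"ty": 1.4,"tz": 0,"wx": 0,"wy": 0,"wz": 0.15,"claw": 0.3},{"tx": 0,"ty": 0,"tz": 0,"wx": 0,"wy": 0,"wz": 0.17,"claw": 0.3},{"tx": 0,"ty": 0,"tz": 0,"wx": 0,"wy": 0,"wz": 0,"claw": 0.3},{"tx": 0,"ty": 0,"tz": 0,"wx": 0,"wy": 0,"wz": 0,"claw": 0.3}]'

```text
clock: 40.55
tcp_pos: [0.6188, 0.1467, 0.2133]
orientation: [0.001, -0.51, 0.86, -0.0]
wrist_force: [-0.0, 0.1, 1.2]
finger_gap: 0.0299
grip_force: 0.0
```

```bash
python3 - <<'E'
from h import *
r=cam('scene'); W=world(r);H=hsv(r)
m=(cv2.inRange(H,(9,150,100),(22,255,255))>0)&(abs(W[...,0]-.62)<.05)&(abs(W[...,1]-.15)<.05)
p=W[m]; print(len(p),np.percentile(p[:,2],[5,50,95]).round(4), pts_rect(p))
r=cam('top'); W=world(r); z=W[...,2]
m=(z>.08)&(z<.1)&(abs(W[...,1]+.02)<.04)&(abs(W[...,0]-.608)<.04); print('post',pts_rect(W[m]))
E
```

```text
16 [0.1235 0.1411 0.1448] (array([622. , 156.4]), array([42.7,  3.9]), 61.15)
post (array([608.8, -15.9]), array([18.3, 20.6]), 88.94)
```

carry_out --moves '[{"tx": 0.05,"ty": 0.1,"tz": -3,"wx": 0,"wy": 0,"wz": 0,"claw": 0.3},{"tx": 0,"ty": 0,"tz": -3,"wx": 0,"wy": 0,"wz": 0,"claw": 0.3},{"tx": 0,"ty": 0,"tz": -2.5,"wx": 0,"wy": 0,"wz": 0,"claw": 0.3},{"tx": 0,"ty": 0,"tz": -1.3,"wx": 0,"wy": 0,"wz": 0,"claw": 0.3},{"tx": 0,"ty": 0,"tz": 0,"wx": 0,"wy": 0,"wz": 0,"claw": 1},{"tx": 0,"ty": 0,"tz": 0,"wx": 0,"wy": 0,"wz": 0,"claw": 1},{"tx": 0,"ty": 0,"tz": 0,"wx": 0,"wy": 0,"wz": 0,"claw": 1},{"tx": 0,"ty": 0,"tz": 0,"wx": 0,"wy": 0,"wz": 0,"claw": 1}]' --newtons 90

```text
clock: 41.65
tcp_pos: [0.6188, 0.1475, 0.1145]
orientation: [-0.0, -0.511, 0.859, -0.0]
wrist_force: [3.2, -3.5, -11.4]
finger_gap: 0.0105
grip_force: 88.4
```

carry_out --moves '[{"tx": 0,"ty": 0,"tz": 0.4,"wx": 0,"wy": 0,"wz": 0,"claw": 1},{"tx": 0,"ty": 0,"tz": 0.4,"wx": 0,"wy": 0,"wz": 0,"claw": 1},{"tx": 0,"ty": 0,"tz": 0.1,"wx": 0,"wy": 0,"wz": 0,"claw": 1},{"tx": 0,"ty": 0,"tz": 0,"wx": 0,"wy": 0,"wz": 0,"claw": 1}]'

```text
clock: 42.15
tcp_pos: [0.6187, 0.1475, 0.123]
orientation: [-0.0, -0.511, 0.859, -0.0]
wrist_force: [5.0, -4.8, -14.0]
finger_gap: 0.01
grip_force: 87.9
```

carry_out --moves '[{"tx": 0,"ty": 0,"tz": 0,"wx": 0,"wy": 0,"wz": -0.15,"claw": 1},{"tx": 0,"ty": 0,"tz": 0,"wx": 0,"wy": 0,"wz": -0.15,"claw": 1},{"tx": 0,"ty": 0,"tz": 0,"wx": 0,"wy": 0,"wz": -0.15,"claw": 1},{"tx": 0,"ty": 0,"tz": 0,"wx": 0,"wy": 0,"wz": -0.15,"claw": 1},{"tx": 0,"ty": 0,"tz": 0,"wx": 0,"wy": 0,"wz": -0.15,"claw": 1},{"tx": 0,"ty": 0,"tz": 0,"wx": 0,"wy": 0,"wz": -0.15,"claw": 1},{"tx": 0,"ty": 0,"tz": 0,"wx": 0,"wy": 0,"wz": -0.15,"claw": 1},{"tx": 0,"ty": 0,"tz": 0,"wx": 0,"wy": 0,"wz": 0,"claw": 1}]'

```text
clock: 43.15
tcp_pos: [0.6178, 0.1492, 0.1228]
orientation: [-0.001, -0.013, 1.0, 0.001]
wrist_force: [1.7, 2.9, -14.9]
finger_gap: 0.0105
grip_force: 88.0
```

carry_out --moves '[{"tx": 0,"ty": 0,"tz": -0.4,"wx": 0,"wy": 0,"wz": 0,"claw": 1},{"tx": 0,"ty": 0,"tz": -0.4,"wx": 0,"wy": 0,"wz": 0,"claw": 1},{"tx": 0,"ty": 0,"tz": -0.4,"wx": 0,"wy": 0,"wz": 0,"claw": 1},{"tx": 0,"ty": 0,"tz": 0,"wx": 0,"wy": 0,"wz": 0,"claw": 1}]'

```text
clock: 43.65
tcp_pos: [0.6179, 0.1491, 0.1112]
orientation: [-0.001, -0.013, 1.0, 0.001]
wrist_force: [-1.2, 6.0, -12.4]
finger_gap: 0.0104
grip_force: 88.3
```

carry_out --moves '[{"tx": 0,"ty": 0,"tz": -0.4,"wx": 0,"wy": 0,"wz": 0,"claw": 1},{"tx": 0,"ty": 0,"tz": -0.4,"wx": 0,"wy": 0,"wz": 0,"claw": 1},{"tx": 0,"ty": 0,"tz": -0.2,"wx": 0,"wy": 0,"wz": 0,"claw": 1},{"tx": 0,"ty": 0,"tz": 0,"wx": 0,"wy": 0,"wz": 0,"claw": 1}]'

```text
clock: 44.15
tcp_pos: [0.6179, 0.1491, 0.1017]
orientation: [-0.001, -0.013, 1.0, 0.001]
wrist_force: [-1.1, 5.7, -10.8]
finger_gap: 0.0104
grip_force: 88.5
```

carry_out --moves '[{"tx": 0,"ty": 0,"tz": -0.2,"wx": 0,"wy": 0,"wz": 0,"claw": 1},{"tx": 0,"ty": 0,"tz": 0,"wx": 0,"wy": 0,"wz": 0,"claw": 0},{"tx": 0,"ty": 0,"tz": 0,"wx": 0,"wy": 0,"wz": 0,"claw": 0},{"tx": 0,"ty": 0,"tz": 0,"wx": 0,"wy": 0,"wz": 0,"claw": 0},{"tx": 0,"ty": 0,"tz": 3,"wx": 0,"wy": 0,"wz": 0,"claw": 0},{"tx": 0,"ty": 0,"tz": 6,"wx": 0,"wy": 0,"wz": 0,"claw": 0},{"tx": -4,"ty": 2,"tz": 4,"wx": 0,"wy": 0,"wz": 0,"claw": 0},{"tx": -5,"ty": 2,"tz": 0,"wx": 0,"wy": 0,"wz": 0,"claw": 0}]'

```text
clock: 45.15
tcp_pos: [0.5312, 0.1884, 0.2345]
orientation: [0.005, -0.011, 1.0, 0.001]
wrist_force: [-0.5, 0.6, -0.0]
finger_gap: 0.0426
grip_force: 0.0
```

carry_out --moves '[{"tx": -4,"ty": 4,"tz": 0,"wx": 0,"wy": 0,"wz": 0,"claw": 0},{"tx": -4,"ty": 4,"tz": 0,"wx": 0,"wy": 0,"wz": 0,"claw": 0},{"tx": -2,"ty": 4,"tz": 0,"wx": 0,"wy": 0,"wz": 0,"claw": 0},{"tx": 0,"ty": 0,"tz": 0,"wx": 0,"wy": 0,"wz": 0,"claw": 0}]'

```text
clock: 45.65
tcp_pos: [0.4275, 0.3101, 0.2309]
orientation: [0.001, -0.014, 1.0, 0.001]
wrist_force: [-0.0, 0.2, -1.4]
finger_gap: 0.043
grip_force: 0.0
```

```bash
python3 - <<'E'
from h import *
st()
ims=[]
for n in ('top','scene'):
    r=cam(n); W=world(r);H=hsv(r); z=W[...,2]
    m=(cv2.inRange(H,(9,150,100),(22,255,255))>0)&(abs(W[...,0]-.62)<.05)&(abs(W[...,1]-.15)<.05)
    p=W[m]; print(n,len(p),np.percentile(p[:,2],[5,50,95]).round(4), pts_rect(p))
    q=(z>.08)&(z<.1)&(abs(W[...,1]+.02)<.04)&(abs(W[...,0]-.608)<.04); print('post',pts_rect(W[q]))
    ims.append(cv2.resize(r['image'],(400,300),interpolation=cv2.INTER_AREA)); 
    ims.append(cv2.resize(r['image'][80:200,180:340] if n=='top' else r['image'][160:265,150:290],(400,300),interpolation=cv2.INTER_CUBIC))
cv2.imwrite('pics/end.png',np.vstack([np.hstack(ims[:2]),np.hstack(ims[2:])]))
E
```

```text
clock 45.65
joint_pos [ 4.7550e-01  2.2050e-01 -7.8600e-02  1.2695e+00  1.0000e-04  4.4670e-01]
qvel [-0.0523  0.011   0.0035 -0.0025 -0.0231 -0.0271]
tau [  1.4162 -42.8188  29.6197   0.0481   0.2351   0.2371]
tcp_pos [0.4275 0.3101 0.2309]
orientation [ 1.000e-03 -1.440e-02  9.999e-01  5.000e-04]
wrist_force [-0.0191  0.1653 -1.4012]
ft_torque [-0.0547 -0.0731 -0.0304]
grip_force 0.0
finger_gap 0.043
top 44 [0.1026 0.1254 0.1303] (array([613.9, 146.7]), array([42.6,  7.5]), 1.41)
post (array([609.4, -15.9]), array([20.4, 18.5]), 1.38)
scene 63 [0.106  0.1184 0.1266] (array([620.2, 153.4]), array([41.8,  8.2]), 6.23)
post (array([611.3, -16. ]), array([18.9, 20.4]), 49.59)
```

View pics/end.png

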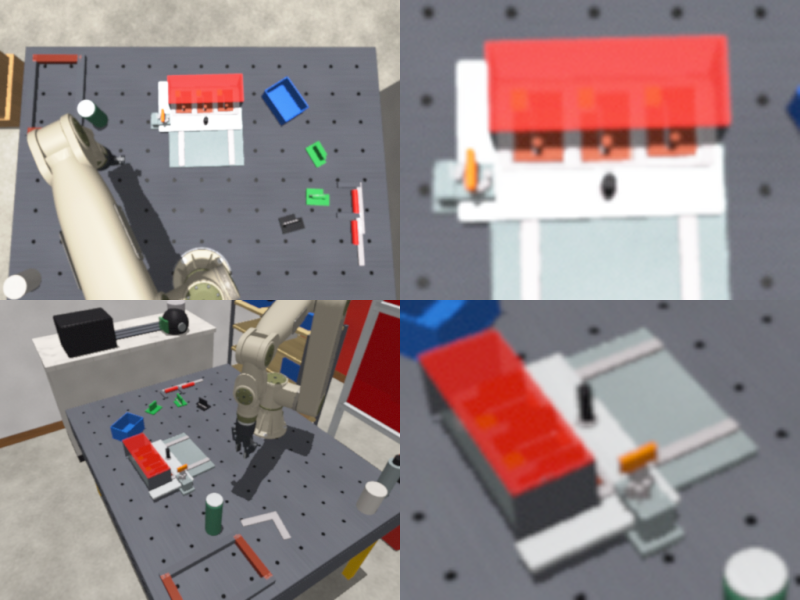

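The pin handle is back in line and at its starting height of 125 mm. The carriage is home with all three brackets under the hood, and nothing else was disturbed.

```bash
python3 -c "
from workcell import env
print(env.hand_in())"
```

```text
the job is handed in; nothing more can be done
None
```

The job is handed in: all three brackets are seated in their own nests, the carriage is fully home, and the pin is down and locked, with the can, bin and square left alone.

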